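# Square up a plaster slab in the corner of a bench fence

## Task

Push the single white plaster slab (not the stacked moulds behind) along the bench into the corner of the wooden L-shaped fence, so that its far edge lies flush against the back batten and its left edge flush against the side batten. Only push it with the fingers: it must stay flat on the bench, never gripped and lifted or tipped up. Leave the gauge blocks, the jar, the rubber kidney and the brush where they are, and move the hand clear of everything at the end.

Things in the scene. Friction and masses are not known exactly. Their poses are not given: they have to be found in the camera images.
- slab: white plaster slab, 161 mm (its x) x 211 mm (its y) x 18 mm thick, about 0.8 kg, flat and loose on the bench; origin at the centre of its underside. Starts right of and nearer the robot than the fence's corner, turned up to 0.22 rad from the fence's axes: its +x edge faces away from the robot, its +y edge is the left one. Slides under a push of about 4 to 10 N.
- corner_fence: L of two pale battens, 18 wide, 16 mm high, fixed to the bench, turned up to 0.08 rad. Origin: inner corner, bench level. Back batten: inner face is the plane x = 0, facing -x (the robot), y -0.250 to -0.008 m. Side batten on the left: inner face y = 0, facing -y, x -0.150 to -0.008 m. Slab goes at x < 0, y < 0; seated, its centre is at (-0.0805, -0.1055), its axes parallel to these.
- tall_gauge: bystander: hardwood thickness gauge block, 25 x 60 x 25 mm high, loose on the bench to the right of the slab; origin at the centre of its underside
- low_gauge: bystander: hardwood thickness gauge block, 25 x 60 x 18 mm high, loose on the bench left of and in front of the slab; origin at the centre of its underside
- jar: bystander: white jar with a red lid, 64 mm across, 97 mm high, loose, standing upright on the right; origin at the centre of its underside
- kidney: bystander: orange-brown rubber kidney (curved scraper), 35 x 90 x 8 mm, loose, on the right between gauge block and jar; origin at the centre of its underside
- brush: bystander: slip brush with a red handle, 24 x 199 x 12 mm, loose, lying left in front; origin at the centre of its underside

How it is judged:
By the outcome, as a careful person would: the job done as asked, in the order asked, and still so for the second after the job is handed in, with the robot touching nothing.
It also fails if it takes over 43 s, if anything falls off the work surface, if the arm or the gripper's body presses on something with over 40 N, if the wrist force passes 120 N, or if a joint passes its speed limit or range.

## Robot

A 6-joint arm with a two-finger parallel gripper is mounted at the origin on a cart in front of the work surface, level with it; the furniture and walls round the work are solid. World frame = base frame: x ahead of the robot, y to its left, z up, the work surface at z = 0. Lengths are in m, angles in rad, forces in N, time in s.
With the tool pointing down it reaches from about 0.4 to 0.825 m from the base axis. Payload 7 kg.
Tool frame: the origin (TCP) lies between the finger pads; the fingertips stand 19 mm ahead of it and the grasp point (between the pads) is the TCP; z points along the fingers, y is the direction in which the jaws open and shut (so a half turn about z gives the same grasp; the last joint's range is limited). The gripper opens to 85 mm and grips with 20 to 120 N. Pads are 22 mm wide; open, the fingers measure 114 mm over their backs; the gripper's body (76 mm by 85 mm) begins 54 mm behind the grasp point. The pads swing forward as they close: fully open they stand 13 mm farther back than shut.
Start: joints at [-0.822, 0.359, 0.012, 0, -1.224, -0.288], TCP at [0.3, -0.605, 0.214] pointing down, gripper open.
Joint ranges: [-3.07, 3.07], [-1.43, 2.12], [-1.02, 1.25], [-3.03, 1.67], [-3.05, -0], [-3.03, 3.03]. Speed limits (rad/s): [2.39, 2.39, 3.01, 3.14, 3.14, 3.14].

## Interface

Orientations are given as [roll, pitch, yaw] about the fixed x, y, z axes, in that order (R = Rz(yaw) Ry(pitch) Rx(roll)).
In Python, from cell import telemetry, viewer, arm, models gives the robot as it stands.
- The arm moves only by the shell command python3 -m crank 'ROWS' [FORCE]. ROWS is JSON, a list of rows, each an object of numbers: "fingers": the opening, from -1 (shut) to 1 (fully open); "dx", "dy", "dz": the shift along the tool's x, y, z in units of 50 mm (1.0 is 50 mm); "rx", "ry", "rz": the turn, a rotation vector about the tool's x, y, z in units of 5 degrees (1.0 is 5 degrees). In form: [{"fingers": .., "dx": .., "dy": .., "dz": .., "rx": .., "ry": .., "rz": ..}, ...]. A call has 1 to 20 rows; each row shifts and turns the commanded pose from where the row before left it, along the tool's axes as they then stand; what a row does not reach is not made up. A row lasts 1/10 s, in which the tool goes at most 50 mm and 8.59 degrees, less where a joint would pass 70% of its speed; a pose out of reach is approached as far as the arm can. A call is refused whole if a number of a shift passes 1 or a number of a turn 1, either way. A call with a gripper value outside its range is refused whole. The fingers move at their own pace and stop on an object; FORCE is the grip in N (left out, the last holds). Time passes only in rows, so rows that do not move let the fingers close. It gives the time, the measured TCP pose, the force and the opening at its end, in the units of the state.
- telemetry.get_state(): the state, without advancing time (a new reading comes with each control period).
- viewer.read_camera(name): name is "side" or "top" or "wrist"; returns the picture (480x640x3 uint8, blue, green, red); there is no depth.
- viewer.camera_info(name): a dict with "fx", "fy", "cx", "cy" (pixels), "T" (4x4, takes a point from camera to world coordinates). Camera axes: x right, y down, z forward; pixel columns grow to the right and rows downward; lengths in m; the calibration is good to about 2 mm. A picture is of the moment at which its call begins: read the wrist's pose just before it. camera_info takes no time and is no camera call; for the wrist camera it gives the pose at the moment of the call.
- arm.close_job(): hands the job in, once; it reports no verdict.
Trained networks look in the newest picture that a camera, given by its name, has taken for a name from the list of things; names that differ only in an ending like _2 or _b are one class to them, and where a whole thing is asked for, a point or a joint stands for the part that bears it (a point fixed in the world has none). Each returns a list of dicts, best first, with "p" (0 to 1); they miss things now and then, are a little off and sometimes report something else, mostly with a low value. They report only what shows in the picture. A call takes as long as a camera call.
- models.trace(camera, label): "pixels" (480x640 bool, what is visible of it).
- models.mark_of(camera, label): "position" ([x, y, z] in m, in world coordinates, good to about 4 mm: a listed point, or the origin of a listed thing).
The state is a dict: "time": time; "q": joint angles; "dq": joint speeds; "joint_torque": joint torques, N m; "tcp_pos": TCP position; "tcp_rot": TCP orientation; "contact_force": force on the tool from outside, world axes, zero at the start; "torque": the same for the moment, N m; "opening": finger opening in m.
Only numpy, scipy, OpenCV 4.12 (cv2) and the standard library are available. Lean on these libraries where they do the work, as an engineer would, in place of code of your own. Each camera call takes 0.05 s, during which the arm holds its last target.

## Working session

There is one attempt and no reset: what is moved stays moved. The work goes in short steps, Python scripts to look and compute and a shell command to move; the robot and the scene stay as the last step left them, time stands still between calls to the robot, and variables do not carry over. Pictures are saved under pics/ and viewed, and the job is handed in when it is done.

```bash
ls; mkdir -p pics
python3 - <<'E'
from cell import telemetry, viewer, arm, models
import cv2
s=telemetry.get_state(); print(s)
for n in ["side","top"]:
    im=viewer.read_camera(n); cv2.imwrite(f"pics/{n}0.png",im); print(n,viewer.camera_info(n))
for l in ["slab","corner_fence","tall_gauge","low_gauge","jar","kidney","brush"]:
    r=models.mark_of("top",l); print(l,[(x["position"],x["p"]) for x in r][:2])
E
```

```text
pics
{'time': 0.0, 'q': array([-8.21917156e-01,  3.59347799e-01,  1.10486893e-02, -3.63911334e-04,
       -1.22410427e+00, -2.88109415e-01]), 'dq': array([-0.00129445,  0.00092823,  0.00026025,  0.0003741 , -0.00034571,
       -0.00014983]), 'joint_torque': array([-6.20004303e-04, -5.83320630e+01,  2.93423814e+01,  6.93687826e+00,
       -6.01302279e-03, -1.49019570e-06]), 'tcp_pos': array([ 0.29987996, -0.60414677,  0.21318208]), 'tcp_rot': array([ 3.13995462e+00, -1.28673209e-04, -2.68094672e+00]), 'contact_force': array([-0.97354631,  0.59498471,  0.15003597]), 'torque': array([ 0.06980299, -0.01192707, -0.00097354]), 'opening': 0.08552185904628434}
side {'fx': 538.8529456776828, 'fy': 538.8529456776828, 'cx': 320.4015845321626, 'cy': 241.1254867318584, 'T': array([[-0.99392863, -0.03516291,  0.10425669,  0.40376267],
       [-0.11001346,  0.33233798, -0.93672222,  1.19065839],
       [-0.00171058, -0.94250466, -0.33418862,  0.48708901],
       [ 0.        ,  0.        ,  0.        ,  1.        ]])}
top {'fx': 437.01767897383667, 'fy': 437.01767897383667, 'cx': 321.72477479671, 'cy': 236.25991461225593, 'T': array([[-0.00994871, -0.99363405,  0.11221585,  0.40840934],
       [-0.99987439,  0.01126977,  0.01114433, -0.03158293],
       [-0.01233803, -0.11209088, -0.99362136,  1.0688091 ],
       [ 0.        ,  0.        ,  0.        ,  1.        ]])}
slab [([0.548, 0.0225, -0.005], 0.85)]
corner_fence [([0.7078, 0.2326, 0.0006], 0.68)]
tall_gauge [([0.4315, -0.3018, -0.0003], 0.64)]
low_gauge [([0.4581, 0.2636, 0.0012], 0.71)]
jar [([0.6795, -0.3961, -0.0027], 0.83), ([0.5691, -0.3562, 0.0046], 0.3)]
kidney [([0.5693, -0.3563, 0.004], 0.59)]
brush [([0.3645, 0.3286, -0.0002], 0.63)]
```

View pics/top0.png

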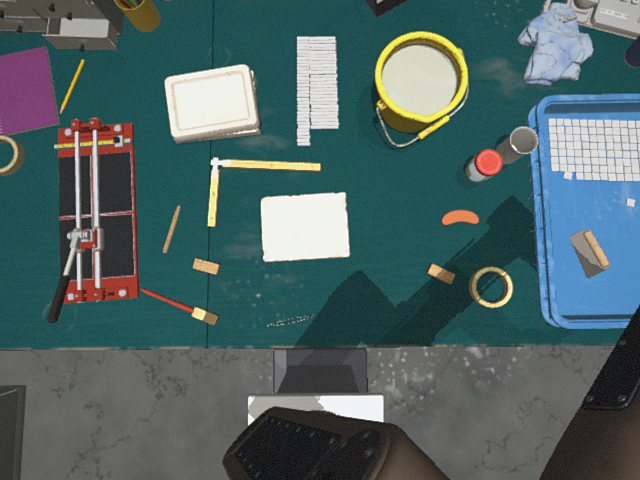

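View pics/side0.png

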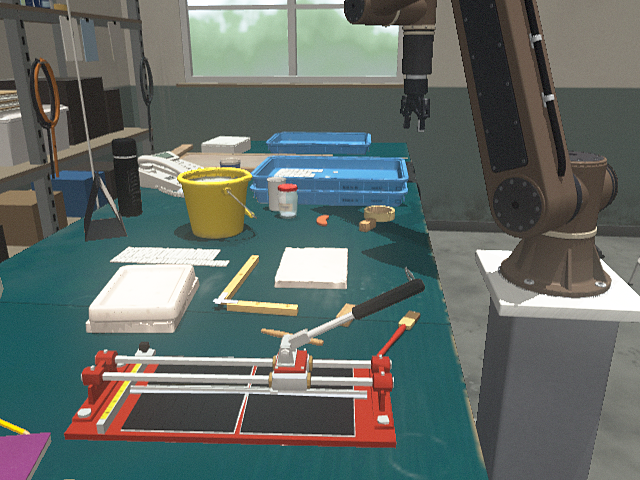

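The top view shows the slab at px (262–350, 193–262) and the fence corner near (215,165). The gauges, brush, kidney and jar are clear of the path. Next I'll measure exact poses.

```bash
cat > h.py <<'E'
from cell import telemetry, viewer, arm, models
import cv2, numpy as np
def unproj(cam,uv,z,info=None):
    i=info or viewer.camera_info(cam); uv=np.atleast_2d(uv).astype(float)
    d=np.c_[(uv[:,0]-i['cx'])/i['fx'],(uv[:,1]-i['cy'])/i['fy'],np.ones(len(uv))]@i['T'][:3,:3].T
    o=i['T'][:3,3]; return (o+d*((z-o[2])/d[:,2])[:,None])[:,:2]
def proj(cam,P,info=None):
    i=info or viewer.camera_info(cam); P=np.atleast_2d(P)
    c=(P-i['T'][:3,3])@i['T'][:3,:3]
    return np.c_[c[:,0]/c[:,2]*i['fx']+i['cx'],c[:,1]/c[:,2]*i['fy']+i['cy']]
E
python3 - <<'E'
from h import *
im=viewer.read_camera("top")
m=models.trace("top","slab")[0]; M=m["pixels"].astype(np.uint8); 
f=models.trace("top","corner_fence")[0]; F=f["pixels"].astype(np.uint8)
print(m["p"],M.sum(),f["p"],F.sum())
c=max(cv2.findContours(M,0,2)[0],key=cv2.contourArea)
P=unproj("top",c[:,0],.018)*1000
r=cv2.minAreaRect(P.astype(np.float32)); print(r, cv2.boxPoints(r))
big=cv2.resize(im[140:280,190:370],None,fx=4.4,fy=4.2,interpolation=cv2.INTER_CUBIC)
cv2.imwrite("pics/crop.png",big)
ov=im.copy(); ov[F>0]=(0,0,255); ov[M>0]=(255,0,0)
cv2.imwrite("pics/ov.png",cv2.resize(ov[140:280,190:370],None,fx=4.4,fy=4.2))
c=max(cv2.findContours(F,0,2)[0],key=cv2.contourArea)
print(np.unique(np.where(F)[0])[[0,-1]],np.unique(np.where(F)[1])[[0,-1]])
E
```

```text
0.9 5548 0.9 1585
((551.0420532226562, 22.713775634765625), (159.8803253173828, 208.66107177734375), 2.89194917678833) [[465.93997  122.87825 ]
 [476.46744  -85.517075]
 [636.14417  -77.4507  ]
 [625.6167   130.94463 ]]
[158 226] [207 320]
```

View pics/crop.png

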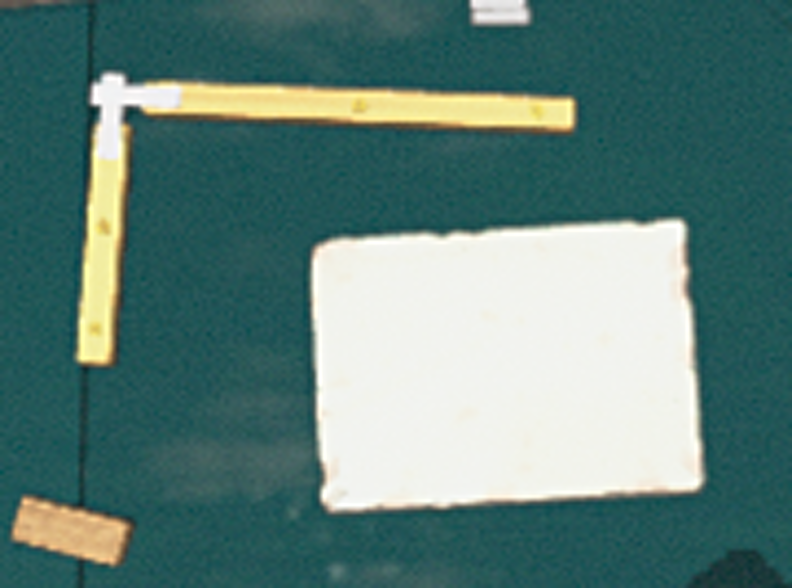

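View pics/ov.png

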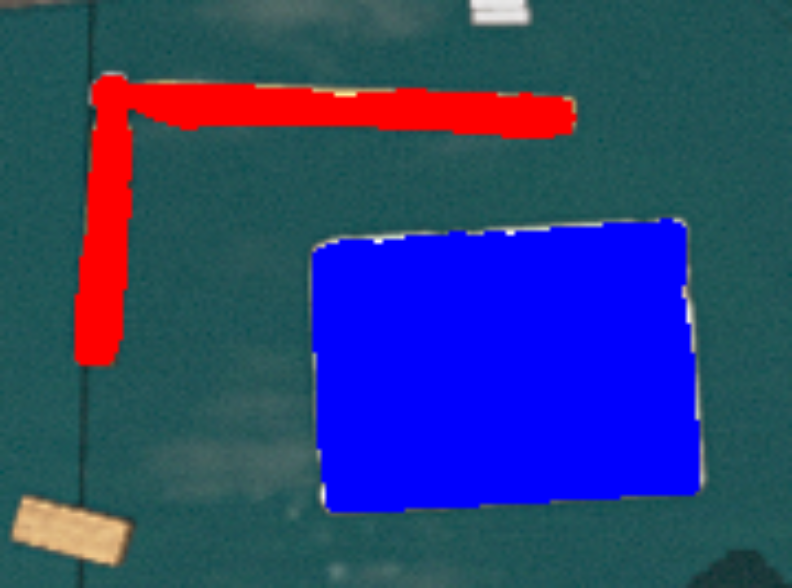

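Run:
```python
from h import *
im=viewer.read_camera("top"); hsv=cv2.cvtColor(im,cv2.COLOR_BGR2HSV).astype(int)
# boundary at z~.016 : back batten, per-column sub-pixel edge in red channel
R=im[:,:,2].astype(float)
def cross(v,th=130):  # last falling crossing
    k=[i for i in range(len(v)-1) if v[i]>=th>v[i+1]]; 
    return k[-1]+(v[k[-1]]-th)/(v[k[-1]]-v[k[-1]+1])
back=np.array([[u,155+cross(R[155:180,u])] for u in range(234,316,3)])
side=np.array([[205+cross(R[v,205:232]),v] for v in range(180,223,3)])
def fit(px,z):
    P=unproj("top",px,z); d=cv2.fitLine(P.astype(np.float32),cv2.DIST_HUBER,0,1e-4,1e-4).ravel(); return d
for z in (.016,.0):
    b=fit(back,z); s=fit(side,z)
    print(z,"back ang",np.arctan2(-b[0]*np.sign(b[1]),abs(b[1])),"side ang",np.arctan2(s[1]*np.sign(s[0]),abs(s[0])))
    t=np.linalg.solve(np.c_[b[:2],-s[:2]],s[2:]-b[2:]); print("corner",b[2:]+t[0]*b[:2])
```

```text
0.016 back ang -0.055991966 side ang -0.05643143
corner [0.70402807 0.23193908]
0.0 back ang -0.055992085 side ang -0.056427572
corner [0.70852077 0.23594427]
```

```bash
python3 -m crank '[{"fingers":1,"rz":-0.93},{"rz":-0.93},{"rz":-0.93},{"rz":-0.93},{"rz":-0.93},{"rz":-0.93},{"rz":-0.93},{"rz":-0.93},{"rz":-0.93},{"rz":-0.93},{"rz":-0.93},{"rz":-0.93},{"rz":-0.93}]' && python3 -m crank '[{"dx":-0.7,"dy":-0.31},{"dx":-0.7,"dy":-0.31},{"dx":-0.7,"dy":-0.31},{"dx":-0.7,"dy":-0.31},{"dx":-0.7,"dy":-0.31},{"dx":-0.7,"dy":-0.31},{"dx":-0.7,"dy":-0.31},{"dx":-0.7,"dy":-0.31},{"dx":-0.7,"dy":-0.31},{"dx":-0.7,"dy":-0.31},{"dx":-0.7,"dy":-0.31},{"dx":-0.7,"dy":-0.31},{"dx":-0.7,"dy":-0.31},{"dx":-0.7,"dy":-0.31},{},{}]'
```

```text
validation failed for argument at $[0]...
```

```bash
python3 -m crank '[{"fingers":1,"dx":0,"dy":0,"dz":0,"rx":0,"ry":0,"rz":-0.93},{"fingers":1,"dx":0,"dy":0,"dz":0,"rx":0,"ry":0,"rz":-0.93}]'
```

```text
time: 0.85
tcp_pos: [0.3001, -0.6046, 0.2141]
tcp_rot: [-3.142, 0.0, -2.515]
contact_force: [-0.8, 0.2, -0.3]
opening: 0.0853
```

```bash
python3 -m crank '[{"fingers":1,"dx":0,"dy":0,"dz":0,"rx":0,"ry":0,"rz":-0.93},{"fingers":1,"dx":0,"dy":0,"dz":0,"rx":0,"ry":0,"rz":-0.93},{"fingers":1,"dx":0,"dy":0,"dz":0,"rx":0,"ry":0,"rz":-0.93},{"fingers":1,"dx":0,"dy":0,"dz":0,"rx":0,"ry":0,"rz":-0.93},{"fingers":1,"dx":0,"dy":0,"dz":0,"rx":0,"ry":0,"rz":-0.93},{"fingers":1,"dx":0,"dy":0,"dz":0,"rx":0,"ry":0,"rz":-0.93},{"fingers":1,"dx":0,"dy":0,"dz":0,"rx":0,"ry":0,"rz":-0.93},{"fingers":1,"dx":0,"dy":0,"dz":0,"rx":0,"ry":0,"rz":-0.93},{"fingers":1,"dx":0,"dy":0,"dz":0,"rx":0,"ry":0,"rz":-0.93},{"fingers":1,"dx":0,"dy":0,"dz":0,"rx":0,"ry":0,"rz":-0.93},{"fingers":1,"dx":0,"dy":0,"dz":0,"rx":0,"ry":0,"rz":-0.93},{"fingers":1,"dx":0,"dy":0,"dz":0,"rx":0,"ry":0,"rz":0}]'
python3 -m crank '[{"fingers":1,"dx":-0.7,"dy":-0.31,"dz":0,"rx":0,"ry":0,"rz":0},{"fingers":1,"dx":-0.7,"dy":-0.31,"dz":0,"rx":0,"ry":0,"rz":0},{"fingers":1,"dx":-0.7,"dy":-0.31,"dz":0,"rx":0,"ry":0,"rz":0},{"fingers":1,"dx":-0.7,"dy":-0.31,"dz":0,"rx":0,"ry":0,"rz":0},{"fingers":1,"dx":-0.7,"dy":-0.31,"dz":0,"rx":0,"ry":0,"rz":0},{"fingers":1,"dx":-0.7,"dy":-0.31,"dz":0,"rx":0,"ry":0,"rz":0},{"fingers":1,"dx":-0.7,"dy":-0.31,"dz":0,"rx":0,"ry":0,"rz":0},{"fingers":1,"dx":-0.7,"dy":-0.31,"dz":0,"rx":0,"ry":0,"rz":0},{"fingers":1,"dx":-0.7,"dy":-0.31,"dz":0,"rx":0,"ry":0,"rz":0},{"fingers":1,"dx":-0.7,"dy":-0.31,"dz":0,"rx":0,"ry":0,"rz":0},{"fingers":1,"dx":-0.7,"dy":-0.31,"dz":0,"rx":0,"ry":0,"rz":0},{"fingers":1,"dx":-0.7,"dy":-0.31,"dz":0,"rx":0,"ry":0,"rz":0},{"fingers":1,"dx":-0.7,"dy":-0.31,"dz":0,"rx":0,"ry":0,"rz":0},{"fingers":1,"dx":0,"dy":0,"dz":0,"rx":0,"ry":0,"rz":0}]'
```

```text
time: 2.05
tcp_pos: [0.3001, -0.6046, 0.2141]
tcp_rot: [-3.142, -0.0, -1.625]
contact_force: [0.4, 0.9, 0.8]
opening: 0.0851
time: 3.45
tcp_pos: [0.5281, -0.1582, 0.2142]
tcp_rot: [-3.141, 0.0, -1.625]
contact_force: [0.5, -0.7, -0.7]
opening: 0.0853
```

```bash
python3 -m crank '[{"fingers":1,"dx":-0.4,"dy":-0.15,"dz":0.6,"rx":0,"ry":0,"rz":0},{"fingers":1,"dx":-0.4,"dy":-0.15,"dz":0.7,"rx":0,"ry":0,"rz":0},{"fingers":1,"dx":0,"dy":0,"dz":0.8,"rx":0,"ry":0,"rz":0},{"fingers":1,"dx":0,"dy":0,"dz":0.8,"rx":0,"ry":0,"rz":0},{"fingers":1,"dx":0,"dy":0,"dz":0.5,"rx":0,"ry":0,"rz":0},{"fingers":1,"dx":0,"dy":0,"dz":0.26,"rx":0,"ry":0,"rz":0},{"fingers":1,"dx":0,"dy":0,"dz":0,"rx":0,"ry":0,"rz":0}]'
python3 - <<'E'
from h import *
cv2.imwrite("pics/w1.png",viewer.read_camera("wrist")); cv2.imwrite("pics/s1.png",viewer.read_camera("side")); cv2.imwrite("pics/t1.png",viewer.read_camera("top"))
E
```

```text
time: 4.15
tcp_pos: [0.5424, -0.1226, 0.0297]
tcp_rot: [3.139, -0.001, -1.627]
contact_force: [0.9, -0.5, 0.4]
opening: 0.0859
```

View pics/w1.png

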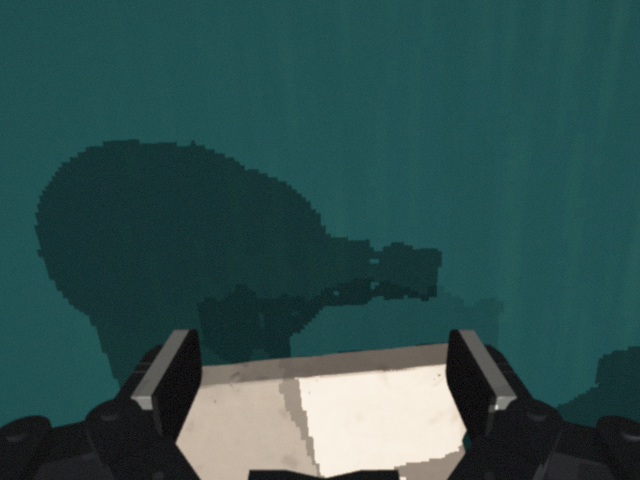

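View pics/s1.png

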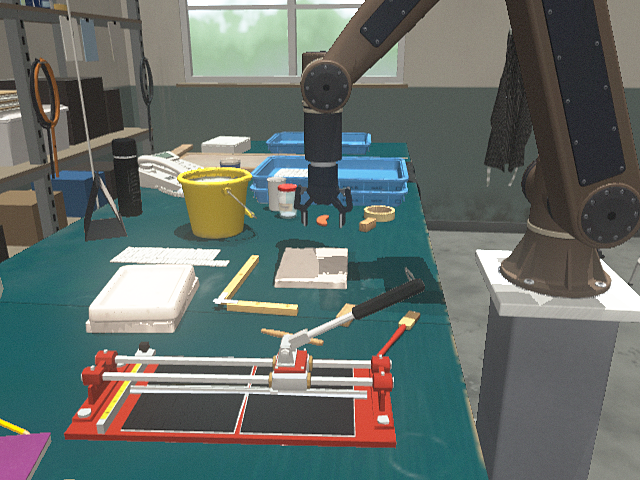

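The wrist view shows the slab's right edge across (200–450, 345–370) with the fingers open on the far side of it and clear. I'll lower in small steps, watching the force.

```bash
python3 -m crank '[{"fingers":1,"dx":0,"dy":0,"dz":0.1,"rx":0,"ry":0,"rz":0},{"fingers":1,"dx":0,"dy":0,"dz":0.04,"rx":0,"ry":0,"rz":0},{"fingers":1,"dx":0,"dy":0,"dz":0,"rx":0,"ry":0,"rz":0}]'
python3 -m crank '[{"fingers":1,"dx":0,"dy":0,"dz":0.06,"rx":0,"ry":0,"rz":0},{"fingers":1,"dx":0,"dy":0,"dz":0.04,"rx":0,"ry":0,"rz":0},{"fingers":1,"dx":0,"dy":0,"dz":0,"rx":0,"ry":0,"rz":0}]'
```

```text
time: 4.6
tcp_pos: [0.5435, -0.1222, 0.0243]
tcp_rot: [-3.141, 0.0, -1.626]
contact_force: [0.4, 0.0, -0.6]
opening: 0.0852
time: 4.9
tcp_pos: [0.5433, -0.1222, 0.0188]
tcp_rot: [3.141, -0.0, -1.626]
contact_force: [-0.4, -1.6, -0.0]
opening: 0.0855
```

```bash
python3 -m crank '[{"fingers":1,"dx":0,"dy":0,"dz":0.06,"rx":0,"ry":0,"rz":0},{"fingers":1,"dx":0,"dy":0,"dz":0,"rx":0,"ry":0,"rz":0}]'
python3 -m crank '[{"fingers":1,"dx":0,"dy":0,"dz":0.04,"rx":0,"ry":0,"rz":0},{"fingers":1,"dx":0,"dy":0,"dz":0.04,"rx":0,"ry":0,"rz":0},{"fingers":1,"dx":0,"dy":0,"dz":0,"rx":0,"ry":0,"rz":0}]'
python3 - <<'E'
from h import *
im=viewer.read_camera("side"); i=viewer.camera_info("side")
print(proj("side",[[.545,-.12,0],[.545,-.12,.013]]))
cv2.imwrite("pics/s2.png",cv2.resize(im[160:300,250:390],None,fx=4.2,fy=4.2,interpolation=cv2.INTER_CUBIC))
E
```

```text
time: 5.1
tcp_pos: [0.5432, -0.1222, 0.0157]
tcp_rot: [3.141, -0.0, -1.626]
contact_force: [-0.5, -0.3, -0.0]
opening: 0.0858
time: 5.4
tcp_pos: [0.5433, -0.1222, 0.0118]
tcp_rot: [3.141, -0.0, -1.626]
contact_force: [-0.6, -0.9, -0.9]
opening: 0.0851
[[322.18217624 248.23328003]
 [322.17914455 243.54234631]]
```

View pics/s2.png

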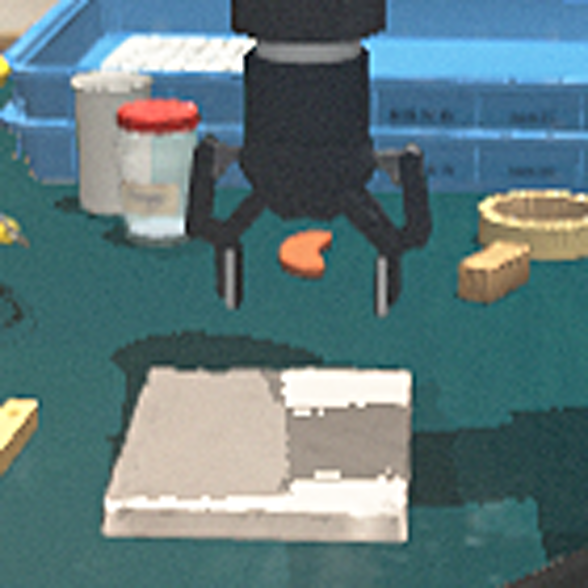

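Run:
```python
from h import *
im=cv2.imread("pics/t1.png")
print(proj("top",[[.545,-.12,.03],[.545,-.12,.1]]))
cv2.imwrite("pics/t1c.png",cv2.resize(im[130:290,240:440],None,fx=3.7,fy=3.7))
print(proj("side",[[.545,-.083,.018],[.5,-.12,.0],[.6,-.12,.0],[.545,-.12,.05]]))
i=viewer.camera_info("wrist"); print(i)
```

```text
[[363.42687478 227.79264909]
 [366.00943801 223.68001544]]
[[320.6156801  246.60155606]
 [339.39667012 248.86588817]
 [301.29770448 247.46580543]
 [322.17041207 230.03055983]]
{'fx': 431.69165232503883, 'fy': 431.69165232503883, 'cx': 323.33669463948655, 'cy': 244.74528138236354, 'T': array([[-9.98418612e-01,  5.32918330e-02,  1.78956925e-02,
         5.38036360e-01],
       [ 5.62154481e-02,  9.44685265e-01,  3.23124703e-01,
        -2.05751067e-01],
       [ 3.14110737e-04,  3.23619732e-01, -9.46187175e-01,
         1.70436209e-01],
       [ 0.00000000e+00,  0.00000000e+00,  0.00000000e+00,
         1.00000000e+00]])}
```

View pics/t1c.png

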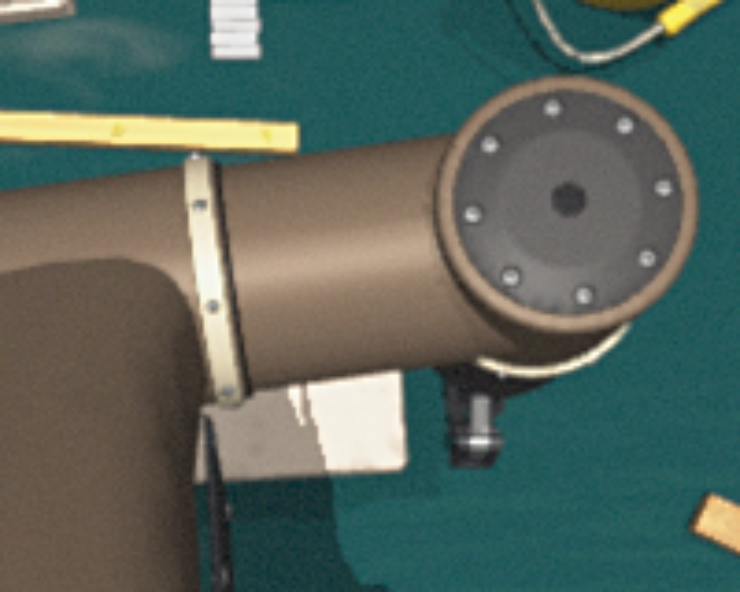

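The side and wrist images suggest the tips are higher above the bench than expected (about 25–35 mm). I'll keep descending by feel.

```bash
python3 -m crank '[{"fingers":1,"dx":0,"dy":0,"dz":0.04,"rx":0,"ry":0,"rz":0},{"fingers":1,"dx":0,"dy":0,"dz":0.04,"rx":0,"ry":0,"rz":0},{"fingers":1,"dx":0,"dy":0,"dz":0,"rx":0,"ry":0,"rz":0}]'
python3 - <<'E'
from h import *
im=viewer.read_camera("wrist")
cv2.imwrite("pics/w2.png",im)
im=viewer.read_camera("side")
cv2.imwrite("pics/s3.png",cv2.resize(im[190:270,270:370],None,fx=7,fy=7,interpolation=cv2.INTER_CUBIC))
print(telemetry.get_state()['tcp_pos'],telemetry.get_state()['contact_force'])
E
```

```text
time: 5.75
tcp_pos: [0.5432, -0.1222, 0.0078]
tcp_rot: [3.141, -0.0, -1.626]
contact_force: [-0.3, -0.2, 0.2]
opening: 0.0856
[ 0.54341536 -0.12222815  0.0080061 ] [-0.02151245 -0.76599323  0.07565176]
```

View pics/w2.png

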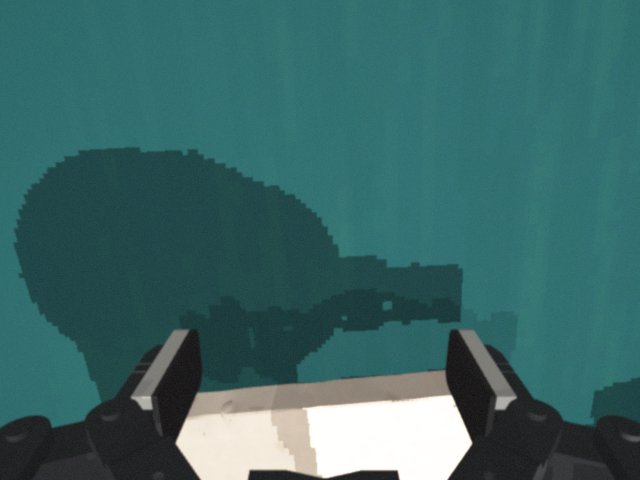

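View pics/s3.png

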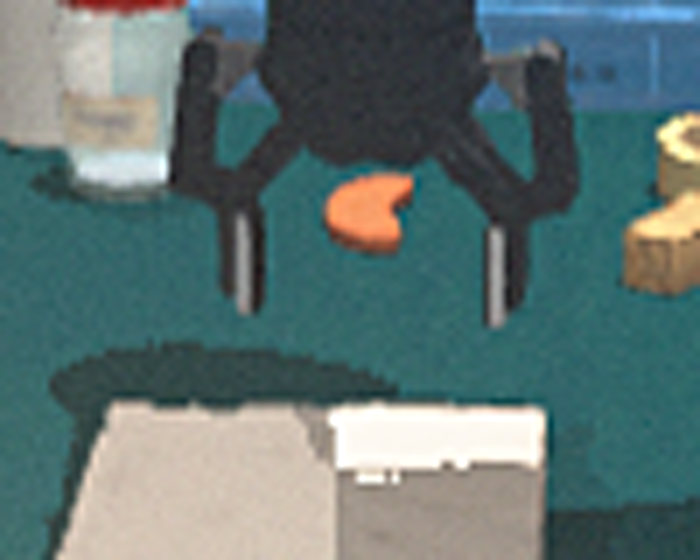

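Both cameras put the tips still roughly 35 mm above the bench: in the side crop they're at (245,313) and (495,325), and the bench line there is near row 400. I'll continue down.

```bash
python3 -m crank '[{"fingers":1,"dx":0,"dy":0,"dz":0.04,"rx":0,"ry":0,"rz":0},{"fingers":1,"dx":0,"dy":0,"dz":0.04,"rx":0,"ry":0,"rz":0},{"fingers":1,"dx":0,"dy":0,"dz":0,"rx":0,"ry":0,"rz":0}]'
python3 -m crank '[{"fingers":1,"dx":0,"dy":0,"dz":0.04,"rx":0,"ry":0,"rz":0},{"fingers":1,"dx":0,"dy":0,"dz":0.04,"rx":0,"ry":0,"rz":0},{"fingers":1,"dx":0,"dy":0,"dz":0,"rx":0,"ry":0,"rz":0}]'
```

```text
time: 6.15
tcp_pos: [0.5432, -0.1222, 0.0038]
tcp_rot: [3.141, -0.0, -1.626]
contact_force: [-0.3, 0.1, -0.6]
opening: 0.0859
time: 6.45
tcp_pos: [0.5432, -0.1223, -0.0002]
tcp_rot: [3.141, -0.0, -1.626]
contact_force: [-0.1, 0.8, -0.1]
opening: 0.0849
```

```bash
python3 -m crank '[{"fingers":1,"dx":0,"dy":0,"dz":0.08,"rx":0,"ry":0,"rz":0},{"fingers":1,"dx":0,"dy":0,"dz":0.08,"rx":0,"ry":0,"rz":0},{"fingers":1,"dx":0,"dy":0,"dz":0,"rx":0,"ry":0,"rz":0}]'
python3 - <<'E'
from h import *
im=viewer.read_camera("wrist")
cv2.imwrite("pics/w3.png",im)
im=viewer.read_camera("side")
cv2.imwrite("pics/s4.png",cv2.resize(im[190:270,270:370],None,fx=7,fy=7,interpolation=cv2.INTER_CUBIC))
E
```

```text
time: 6.75
tcp_pos: [0.543, -0.1223, -0.0086]
tcp_rot: [3.14, -0.0, -1.626]
contact_force: [-0.3, -0.2, -0.4]
opening: 0.0852
```

View pics/s4.png

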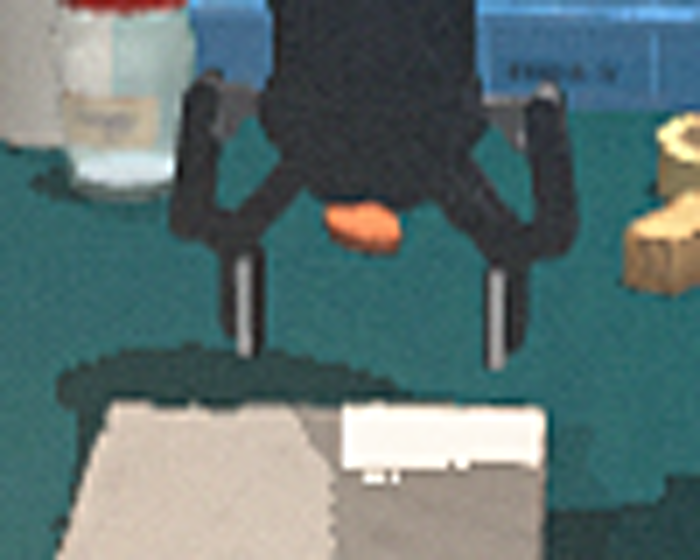

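View pics/w3.png

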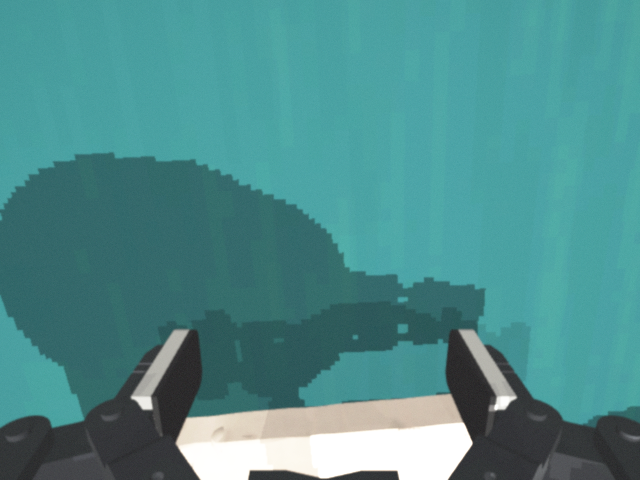

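```bash
python3 -m crank '[{"fingers":1,"dx":0,"dy":0,"dz":0.08,"rx":0,"ry":0,"rz":0},{"fingers":1,"dx":0,"dy":0,"dz":0.06,"rx":0,"ry":0,"rz":0},{"fingers":1,"dx":0,"dy":0,"dz":0,"rx":0,"ry":0,"rz":0}]'
python3 -m crank '[{"fingers":1,"dx":0,"dy":0,"dz":0.06,"rx":0,"ry":0,"rz":0},{"fingers":1,"dx":0,"dy":0,"dz":0.04,"rx":0,"ry":0,"rz":0},{"fingers":1,"dx":0,"dy":0,"dz":0,"rx":0,"ry":0,"rz":0}]'
python3 - <<'E'
from h import *
im=viewer.read_camera("side")
cv2.imwrite("pics/s5.png",cv2.resize(im[190:270,270:370],None,fx=7,fy=7,interpolation=cv2.INTER_CUBIC))
E
```

```text
time: 7.15
tcp_pos: [0.5431, -0.1222, -0.0154]
tcp_rot: [3.141, -0.0, -1.626]
contact_force: [-0.4, -1.0, 0.1]
opening: 0.0853
time: 7.45
tcp_pos: [0.5432, -0.1222, -0.0202]
tcp_rot: [3.141, -0.0, -1.626]
contact_force: [0.2, -0.2, -0.7]
opening: 0.0856
```

View pics/s5.png

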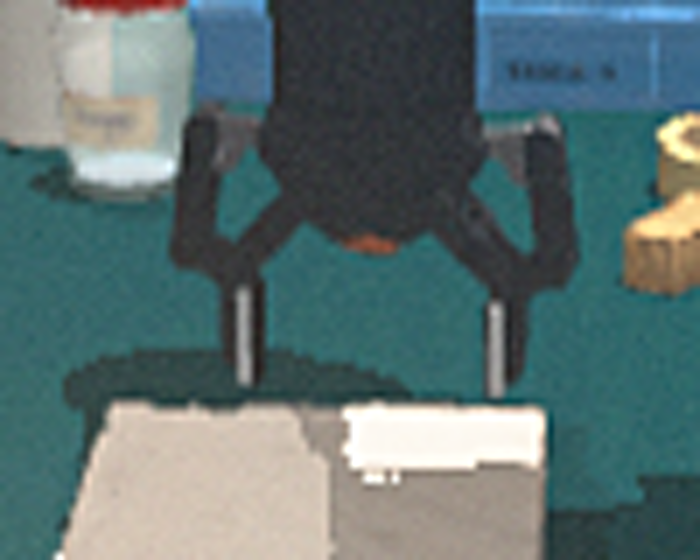

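```bash
python3 -m crank '[{"fingers":1,"dx":0,"dy":0,"dz":0.06,"rx":0,"ry":0,"rz":0},{"fingers":1,"dx":0,"dy":0,"dz":0.02,"rx":0,"ry":0,"rz":0},{"fingers":1,"dx":0,"dy":0,"dz":0,"rx":0,"ry":0,"rz":0}]'
python3 -m crank '[{"fingers":1,"dx":0,"dy":0,"dz":0.03,"rx":0,"ry":0,"rz":0},{"fingers":1,"dx":0,"dy":0,"dz":0,"rx":0,"ry":0,"rz":0}]'
python3 -m crank '[{"fingers":1,"dx":0,"dy":0,"dz":0.03,"rx":0,"ry":0,"rz":0},{"fingers":1,"dx":0,"dy":0,"dz":0,"rx":0,"ry":0,"rz":0}]'
```

```text
time: 7.8
tcp_pos: [0.5433, -0.1222, -0.0241]
tcp_rot: [3.141, -0.0, -1.626]
contact_force: [0.0, 0.4, 1.0]
opening: 0.0854
time: 8.0
tcp_pos: [0.5434, -0.1222, -0.0255]
tcp_rot: [3.141, -0.0, -1.626]
contact_force: [-0.4, -1.2, -0.4]
opening: 0.0853
time: 8.2
tcp_pos: [0.5434, -0.1222, -0.0271]
tcp_rot: [3.141, -0.0, -1.626]
contact_force: [0.4, 0.1, -0.4]
opening: 0.085
```

```bash
python3 -m crank '[{"fingers":1,"dx":-0.2,"dy":0,"dz":0,"rx":0,"ry":0,"rz":0},{"fingers":1,"dx":-0.2,"dy":0,"dz":0,"rx":0,"ry":0,"rz":0},{"fingers":1,"dx":-0.1,"dy":0,"dz":0,"rx":0,"ry":0,"rz":0},{"fingers":1,"dx":-0.1,"dy":0,"dz":0,"rx":0,"ry":0,"rz":0},{"fingers":1,"dx":-0.1,"dy":0,"dz":0,"rx":0,"ry":0,"rz":0},{"fingers":1,"dx":-0.1,"dy":0,"dz":0,"rx":0,"ry":0,"rz":0},{"fingers":1,"dx":-0.1,"dy":0,"dz":0,"rx":0,"ry":0,"rz":0},{"fingers":1,"dx":-0.1,"dy":0,"dz":0,"rx":0,"ry":0,"rz":0}]'
python3 - <<'E'
from h import *
im=viewer.read_camera("wrist")
cv2.imwrite("pics/w4.png",im)
im=viewer.read_camera("side")
cv2.imwrite("pics/s6.png",cv2.resize(im[190:310,250:390],None,fx=5,fy=5,interpolation=cv2.INTER_CUBIC))
E
```

```text
time: 9.0
tcp_pos: [0.5461, -0.072, -0.0269]
tcp_rot: [3.141, -0.0, -1.626]
contact_force: [-2.1, -4.0, 2.1]
opening: 0.0853
```

View pics/w4.png

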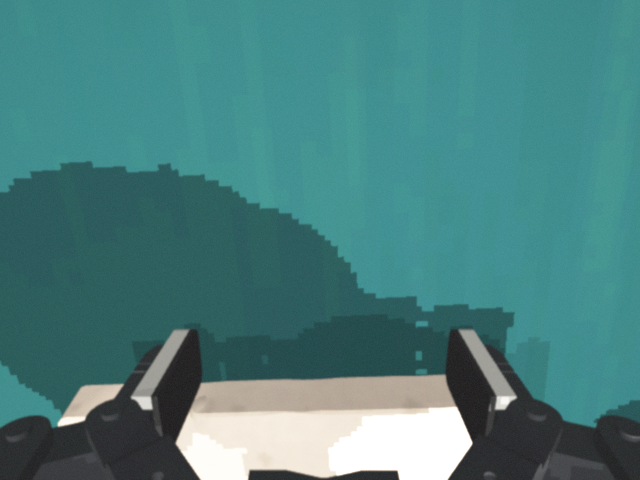

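View pics/s6.png

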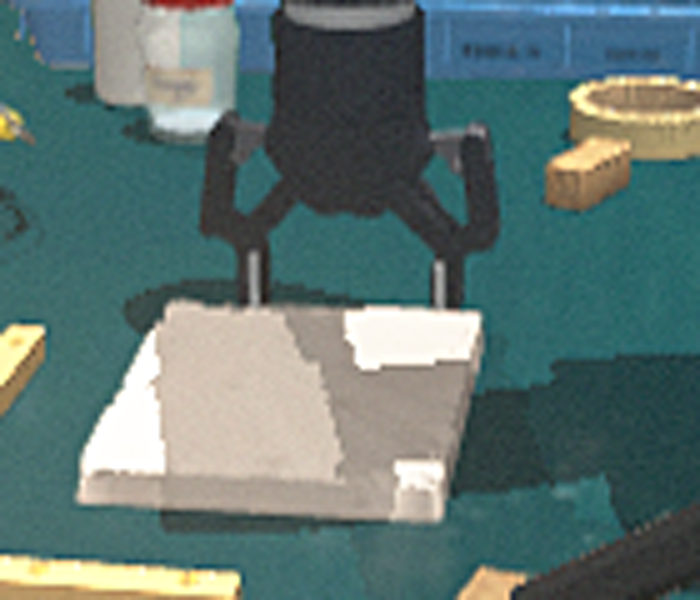

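The slab is sliding flat and turning toward the fence angle. I'll keep pushing left and stop short of the side batten.

```bash
python3 -m crank '[{"fingers":1,"dx":-0.1,"dy":0,"dz":0,"rx":0,"ry":0,"rz":0},{"fingers":1,"dx":-0.1,"dy":0,"dz":0,"rx":0,"ry":0,"rz":0},{"fingers":1,"dx":-0.1,"dy":0,"dz":0,"rx":0,"ry":0,"rz":0},{"fingers":1,"dx":-0.1,"dy":0,"dz":0,"rx":0,"ry":0,"rz":0},{"fingers":1,"dx":-0.1,"dy":0,"dz":0,"rx":0,"ry":0,"rz":0},{"fingers":1,"dx":-0.1,"dy":0,"dz":0,"rx":0,"ry":0,"rz":0},{"fingers":1,"dx":-0.1,"dy":0,"dz":0,"rx":0,"ry":0,"rz":0},{"fingers":1,"dx":-0.1,"dy":0,"dz":0,"rx":0,"ry":0,"rz":0},{"fingers":1,"dx":-0.1,"dy":0,"dz":0,"rx":0,"ry":0,"rz":0},{"fingers":1,"dx":-0.1,"dy":0,"dz":0,"rx":0,"ry":0,"rz":0},{"fingers":1,"dx":-0.1,"dy":0,"dz":0,"rx":0,"ry":0,"rz":0},{"fingers":1,"dx":-0.1,"dy":0,"dz":0,"rx":0,"ry":0,"rz":0},{"fingers":1,"dx":-0.1,"dy":0,"dz":0,"rx":0,"ry":0,"rz":0},{"fingers":1,"dx":-0.1,"dy":0,"dz":0,"rx":0,"ry":0,"rz":0}]'
python3 - <<'E'
from h import *
for n in ("top","side"):
    im=viewer.read_camera(n)
    c=im[140:280,190:370] if n=="top" else im[190:330,200:380]
    cv2.imwrite(f"pics/{n}7.png",cv2.resize(c,None,fx=4.2,fy=4.2,interpolation=cv2.INTER_CUBIC))
E
```

```text
time: 10.5
tcp_pos: [0.55, -0.002, -0.0269]
tcp_rot: [3.141, -0.0, -1.626]
contact_force: [-0.7, -2.9, -0.6]
opening: 0.0854
```

View pics/top7.png

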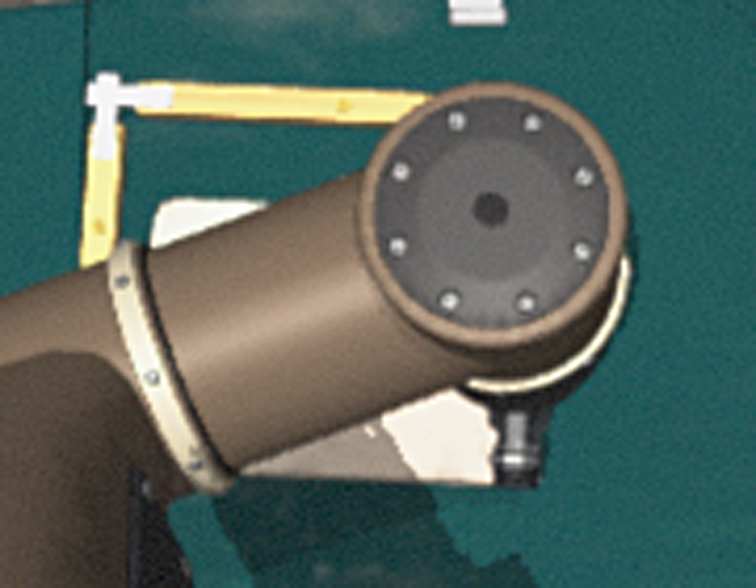

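View pics/side7.png

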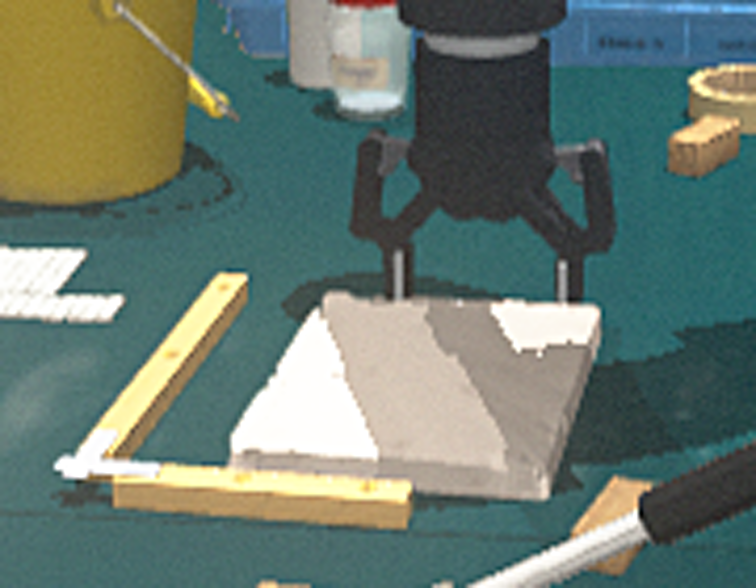

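```bash
python3 -m crank '[{"fingers":1,"dx":-0.1,"dy":0,"dz":0,"rx":0,"ry":0,"rz":0},{"fingers":1,"dx":-0.1,"dy":0,"dz":0,"rx":0,"ry":0,"rz":0},{"fingers":1,"dx":-0.08,"dy":0,"dz":0,"rx":0,"ry":0,"rz":0},{"fingers":1,"dx":0,"dy":0,"dz":0,"rx":0,"ry":0,"rz":0}]'
python3 -m crank '[{"fingers":1,"dx":0.3,"dy":0,"dz":0,"rx":0,"ry":0,"rz":0},{"fingers":1,"dx":0.5,"dy":0,"dz":0,"rx":0,"ry":0,"rz":0},{"fingers":1,"dx":0.3,"dy":0,"dz":-0.4,"rx":0,"ry":0,"rz":-1},{"fingers":1,"dx":0,"dy":0,"dz":-0.8,"rx":0,"ry":0,"rz":-1},{"fingers":1,"dx":0,"dy":0,"dz":-0.8,"rx":0,"ry":0,"rz":-1},{"fingers":1,"dx":0,"dy":0,"dz":-0.4,"rx":0,"ry":0,"rz":-1},{"fingers":1,"dx":0,"dy":0,"dz":0,"rx":0,"ry":0,"rz":-1},{"fingers":1,"dx":0,"dy":0,"dz":0,"rx":0,"ry":0,"rz":-1},{"fingers":1,"dx":0,"dy":0,"dz":0,"rx":0,"ry":0,"rz":-1},{"fingers":1,"dx":0,"dy":0,"dz":0,"rx":0,"ry":0,"rz":-1},{"fingers":1,"dx":0,"dy":0,"dz":0,"rx":0,"ry":0,"rz":-1},{"fingers":1,"dx":0,"dy":0,"dz":0,"rx":0,"ry":0,"rz":-1},{"fingers":1,"dx":0,"dy":0,"dz":0,"rx":0,"ry":0,"rz":-1},{"fingers":1,"dx":0,"dy":0,"dz":0,"rx":0,"ry":0,"rz":-1},{"fingers":1,"dx":0,"dy":0,"dz":0,"rx":0,"ry":0,"rz":-1},{"fingers":1,"dx":0,"dy":0,"dz":0,"rx":0,"ry":0,"rz":-1},{"fingers":1,"dx":0,"dy":0,"dz":0,"rx":0,"ry":0,"rz":-1},{"fingers":1,"dx":0,"dy":0,"dz":0,"rx":0,"ry":0,"rz":-1},{"fingers":1,"dx":0,"dy":0,"dz":0,"rx":0,"ry":0,"rz":-1},{"fingers":1,"dx":0,"dy":0,"dz":0,"rx":0,"ry":0,"rz":-1}]'
python3 - <<'E'
from h import *
for n in ("top","side"):
    im=viewer.read_camera(n)
    c=im[140:280,190:370] if n=="top" else im[190:330,200:380]
    cv2.imwrite(f"pics/{n}8.png",cv2.resize(c,None,fx=4.2,fy=4.2,interpolation=cv2.INTER_CUBIC))
E
```

```text
time: 11.0
tcp_pos: [0.5511, 0.0123, -0.0268]
tcp_rot: [-3.141, 0.0, -1.625]
contact_force: [-0.3, -0.0, 0.1]
opening: 0.0854
time: 13.0
tcp_pos: [0.5478, -0.0437, 0.0931]
tcp_rot: [-3.141, -0.0, -0.052]
contact_force: [-0.2, -0.7, -1.3]
opening: 0.0854
```

View pics/top8.png

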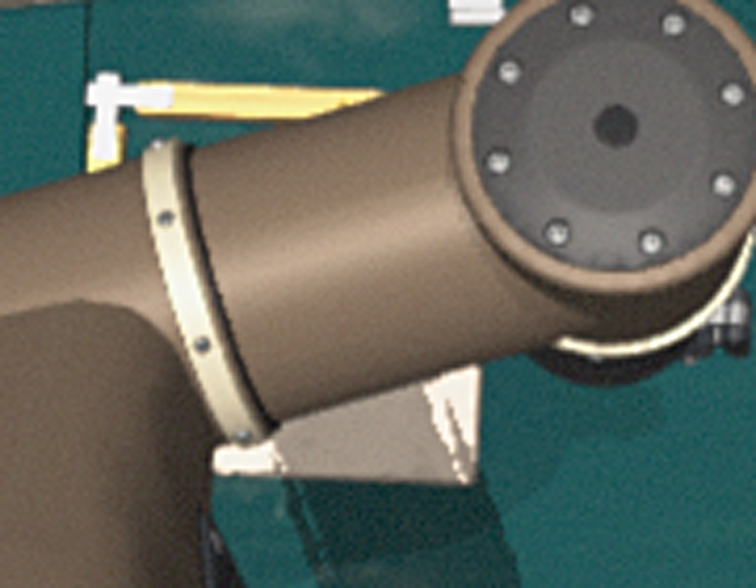

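View pics/side8.png

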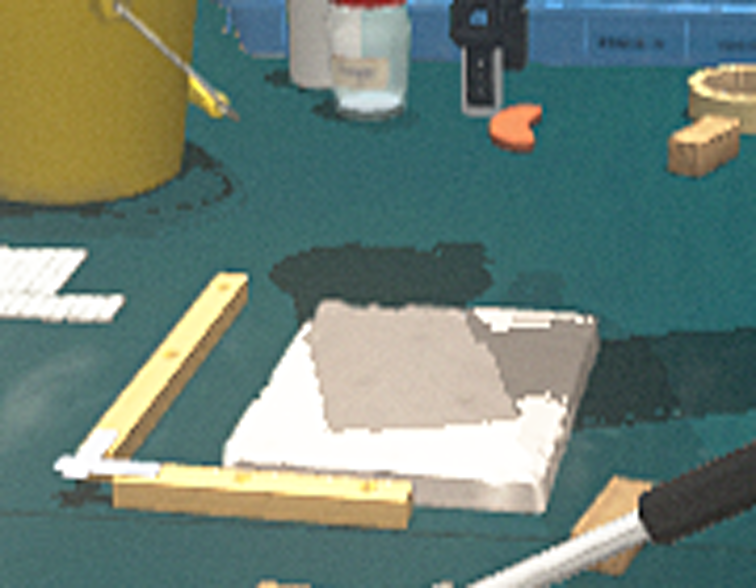

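```bash
python3 -m crank '[{"fingers":1,"dx":-0.44,"dy":-0.7,"dz":0,"rx":0,"ry":0,"rz":-0.05},{"fingers":1,"dx":-0.44,"dy":-0.7,"dz":0,"rx":0,"ry":0,"rz":0},{"fingers":1,"dx":-0.44,"dy":-0.7,"dz":0,"rx":0,"ry":0,"rz":0},{"fingers":1,"dx":-0.44,"dy":-0.7,"dz":0,"rx":0,"ry":0,"rz":0},{"fingers":1,"dx":-0.45,"dy":-0.73,"dz":0,"rx":0,"ry":0,"rz":0},{"fingers":1,"dx":0,"dy":0,"dz":0,"rx":0,"ry":0,"rz":0},{"fingers":1,"dx":0,"dy":0,"dz":0.7,"rx":0,"ry":0,"rz":0},{"fingers":1,"dx":0,"dy":0,"dz":0.7,"rx":0,"ry":0,"rz":0},{"fingers":1,"dx":0,"dy":0,"dz":0,"rx":0,"ry":0,"rz":0}]'
python3 - <<'E'
from h import *
im=viewer.read_camera("side")
c=im[190:330,200:380]
cv2.imwrite("pics/side9.png",cv2.resize(c,None,fx=4.2,fy=4.2,interpolation=cv2.INTER_CUBIC))
cv2.imwrite("pics/w9.png",viewer.read_camera("wrist"))
E
```

```text
time: 14.0
tcp_pos: [0.4441, 0.1364, 0.0199]
tcp_rot: [3.137, 0.006, -0.054]
contact_force: [-0.6, -0.9, 0.1]
opening: 0.0854
```

View pics/side9.png

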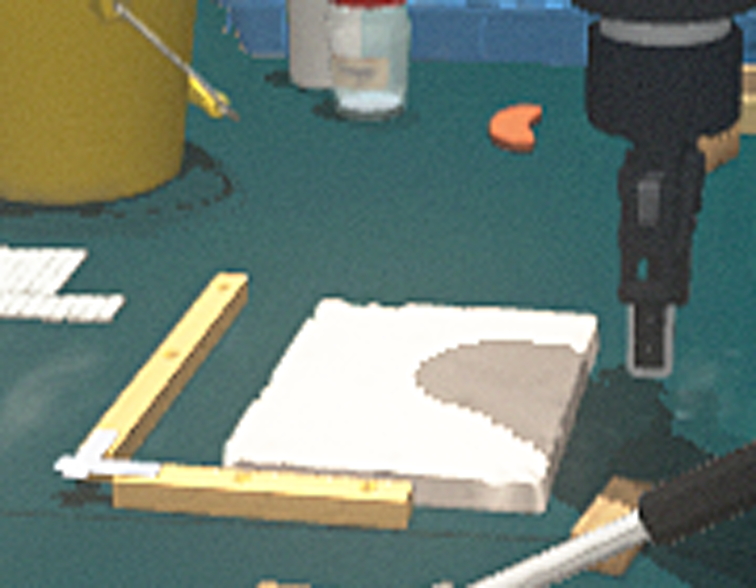

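View pics/w9.png

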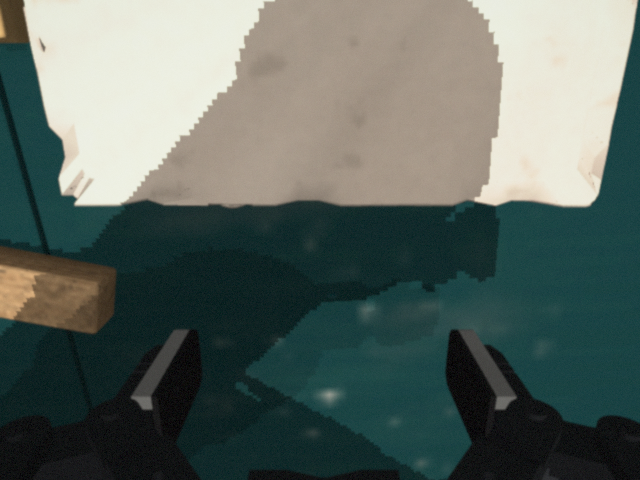

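The wrist view shows the slab's near edge at row 205, square to the tool and centred between the fingers. The low gauge (right end at column 115) is clear of the left finger. Next I'll lower and push forward.

```bash
python3 -m crank '[{"fingers":1,"dx":0,"dy":0,"dz":0.4,"rx":0,"ry":0,"rz":0},{"fingers":1,"dx":0,"dy":0,"dz":0.3,"rx":0,"ry":0,"rz":0},{"fingers":1,"dx":0,"dy":0,"dz":0.2,"rx":0,"ry":0,"rz":0},{"fingers":1,"dx":0,"dy":0,"dz":0,"rx":0,"ry":0,"rz":0},{"fingers":1,"dx":0.15,"dy":0,"dz":0,"rx":0,"ry":0,"rz":0}]'
python3 -m crank '[{"fingers":1,"dx":0.15,"dy":0,"dz":0,"rx":0,"ry":0,"rz":0},{"fingers":1,"dx":0.1,"dy":0,"dz":0,"rx":0,"ry":0,"rz":0},{"fingers":1,"dx":0.1,"dy":0,"dz":0,"rx":0,"ry":0,"rz":0},{"fingers":1,"dx":0.1,"dy":0,"dz":0,"rx":0,"ry":0,"rz":0},{"fingers":1,"dx":0.1,"dy":0,"dz":0,"rx":0,"ry":0,"rz":0},{"fingers":1,"dx":0.1,"dy":0,"dz":0,"rx":0,"ry":0,"rz":0},{"fingers":1,"dx":0.1,"dy":0,"dz":0,"rx":0,"ry":0,"rz":0},{"fingers":1,"dx":0.1,"dy":0,"dz":0,"rx":0,"ry":0,"rz":0},{"fingers":1,"dx":0.1,"dy":0,"dz":0,"rx":0,"ry":0,"rz":0},{"fingers":1,"dx":0.1,"dy":0,"dz":0,"rx":0,"ry":0,"rz":0}]'
python3 - <<'E'
from h import *
im=viewer.read_camera("side")
c=im[190:330,200:380]
cv2.imwrite("pics/side10.png",cv2.resize(c,None,fx=4.2,fy=4.2,interpolation=cv2.INTER_CUBIC))
cv2.imwrite("pics/w10.png",viewer.read_camera("wrist"))
E
```

```text
time: 14.6
tcp_pos: [0.4543, 0.1383, -0.021]
tcp_rot: [-3.141, -0.0, -0.05]
contact_force: [-0.8, 0.2, -0.4]
opening: 0.0853
time: 15.6
tcp_pos: [0.5052, 0.1347, -0.0222]
tcp_rot: [3.14, 0.003, -0.051]
contact_force: [-6.8, 0.2, 4.3]
opening: 0.0852
```

View pics/side10.png

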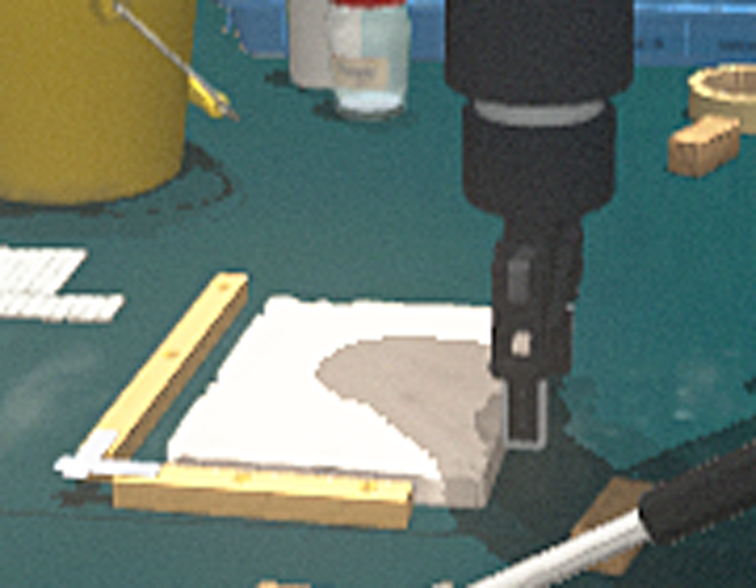

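View pics/w10.png

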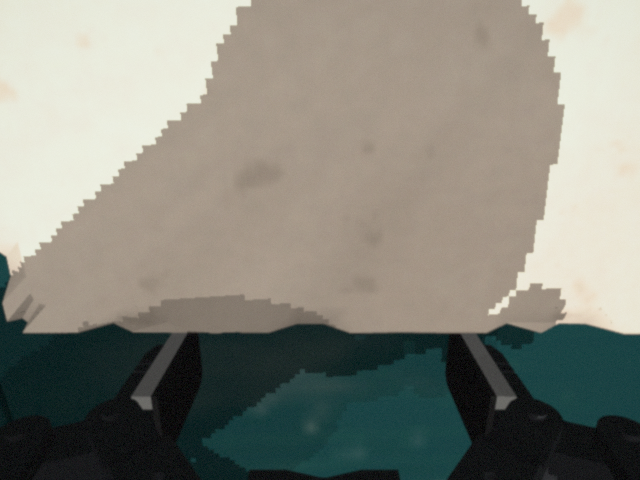

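```bash
python3 -m crank '[{"fingers":1,"dx":0.1,"dy":0,"dz":0.02,"rx":0,"ry":0,"rz":-0.03},{"fingers":1,"dx":0.1,"dy":0,"dz":0.02,"rx":0,"ry":0,"rz":-0.03},{"fingers":1,"dx":0.1,"dy":0,"dz":0,"rx":0,"ry":0,"rz":0},{"fingers":1,"dx":0.06,"dy":0,"dz":0,"rx":0,"ry":0,"rz":0}]'
python3 -m crank '[{"fingers":1,"dx":0.05,"dy":0,"dz":0,"rx":0,"ry":0,"rz":0},{"fingers":1,"dx":0.04,"dy":0,"dz":0,"rx":0,"ry":0,"rz":0}]'
python3 -m crank '[{"fingers":1,"dx":0.04,"dy":0,"dz":0,"rx":0,"ry":0,"rz":0}]'
```

```text
time: 16.1
tcp_pos: [0.524, 0.1343, -0.0243]
tcp_rot: [3.141, 0.001, -0.046]
contact_force: [-3.8, 0.1, 0.5]
opening: 0.0854
time: 16.3
tcp_pos: [0.5264, 0.1341, -0.0244]
tcp_rot: [3.14, 0.004, -0.046]
contact_force: [-20.7, 9.7, 12.5]
opening: 0.0856
time: 16.4
tcp_pos: [0.5265, 0.134, -0.0244]
tcp_rot: [3.14, 0.007, -0.047]
contact_force: [-31.0, 15.9, 20.8]
opening: 0.0853
```

```bash
python3 -m crank '[{"fingers":1,"dx":-0.1,"dy":0,"dz":0,"rx":0,"ry":0,"rz":0.06},{"fingers":1,"dx":-0.08,"dy":0,"dz":0,"rx":0,"ry":0,"rz":0.06},{"fingers":1,"dx":0,"dy":0,"dz":0,"rx":0,"ry":0,"rz":0}]'
python3 - <<'E'
from h import *
im=viewer.read_camera("side")
c=im[190:330,200:380]
cv2.imwrite("pics/side11.png",cv2.resize(c,None,fx=4.2,fy=4.2,interpolation=cv2.INTER_CUBIC))
im=viewer.read_camera("top")
c=im[140:280,190:370]
cv2.imwrite("pics/top11.png",cv2.resize(c,None,fx=4.2,fy=4.2,interpolation=cv2.INTER_CUBIC))
E
```

```text
time: 16.7
tcp_pos: [0.5223, 0.1351, -0.0236]
tcp_rot: [-3.141, -0.001, -0.056]
contact_force: [-0.4, 0.1, 0.7]
opening: 0.0851
```

View pics/side11.png

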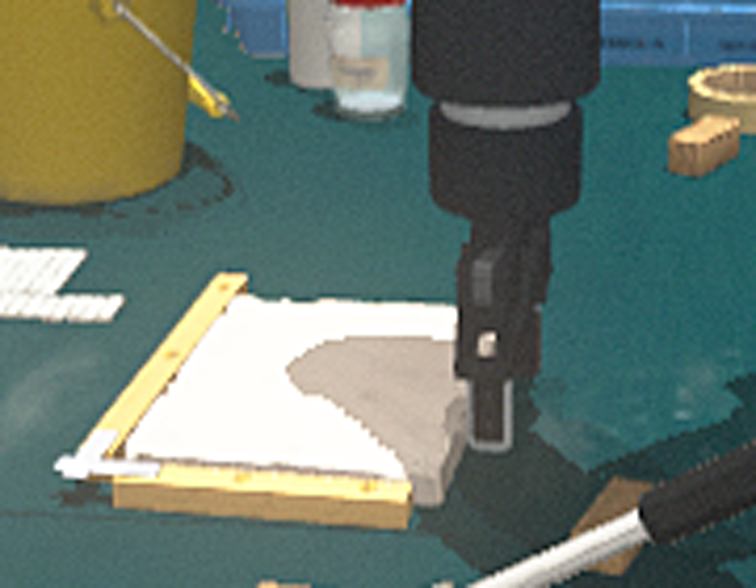

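View pics/top11.png

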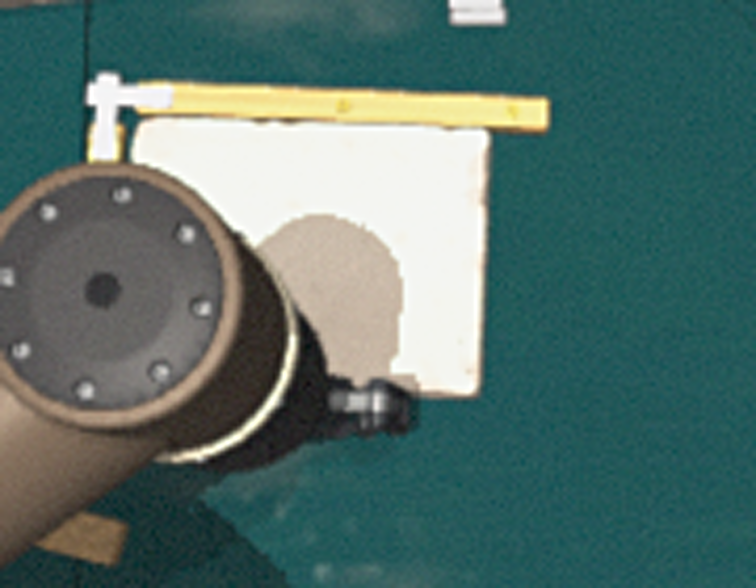

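```bash
python3 -m crank '[{"fingers":1,"dx":-0.3,"dy":0,"dz":0,"rx":0,"ry":0,"rz":0},{"fingers":1,"dx":-0.2,"dy":0,"dz":-0.7,"rx":0,"ry":0,"rz":0},{"fingers":1,"dx":0,"dy":0,"dz":-0.8,"rx":0,"ry":0,"rz":1},{"fingers":1,"dx":0,"dy":0,"dz":-0.8,"rx":0,"ry":0,"rz":1},{"fingers":1,"dx":0,"dy":0,"dz":0,"rx":0,"ry":0,"rz":1},{"fingers":1,"dx":0,"dy":0,"dz":0,"rx":0,"ry":0,"rz":1},{"fingers":1,"dx":0,"dy":0,"dz":0,"rx":0,"ry":0,"rz":1},{"fingers":1,"dx":0,"dy":0,"dz":0,"rx":0,"ry":0,"rz":1},{"fingers":1,"dx":0,"dy":0,"dz":0,"rx":0,"ry":0,"rz":1},{"fingers":1,"dx":0,"dy":0,"dz":0,"rx":0,"ry":0,"rz":1},{"fingers":1,"dx":0,"dy":0,"dz":0,"rx":0,"ry":0,"rz":1},{"fingers":1,"dx":0,"dy":0,"dz":0,"rx":0,"ry":0,"rz":1},{"fingers":1,"dx":0,"dy":0,"dz":0,"rx":0,"ry":0,"rz":1},{"fingers":1,"dx":0,"dy":0,"dz":0,"rx":0,"ry":0,"rz":1},{"fingers":1,"dx":0,"dy":0,"dz":0,"rx":0,"ry":0,"rz":1},{"fingers":1,"dx":0,"dy":0,"dz":0,"rx":0,"ry":0,"rz":1},{"fingers":1,"dx":0,"dy":0,"dz":0,"rx":0,"ry":0,"rz":1},{"fingers":1,"dx":0,"dy":0,"dz":0,"rx":0,"ry":0,"rz":1},{"fingers":1,"dx":0,"dy":0,"dz":0,"rx":0,"ry":0,"rz":1},{"fingers":1,"dx":0,"dy":0,"dz":0,"rx":0,"ry":0,"rz":1}]'
```

```text
time: 18.8
tcp_pos: [0.4975, 0.1363, 0.0912]
tcp_rot: [-3.141, 0.0, -1.63]
contact_force: [0.2, -0.4, -1.0]
opening: 0.0852
```

```bash
python3 -m crank '[{"fingers":1,"dx":0.6,"dy":-0.475,"dz":0,"rx":0,"ry":0,"rz":0},{"fingers":1,"dx":0.6,"dy":-0.475,"dz":0,"rx":0,"ry":0,"rz":0},{"fingers":1,"dx":0.6,"dy":-0.475,"dz":0,"rx":0,"ry":0,"rz":0},{"fingers":1,"dx":0.6,"dy":-0.475,"dz":0,"rx":0,"ry":0,"rz":0},{"fingers":1,"dx":0.6,"dy":-0.475,"dz":0,"rx":0,"ry":0,"rz":0},{"fingers":1,"dx":0,"dy":0,"dz":0.3,"rx":0,"ry":0,"rz":0},{"fingers":1,"dx":0,"dy":0,"dz":0.7,"rx":0,"ry":0,"rz":0},{"fingers":1,"dx":0,"dy":0,"dz":0.5,"rx":0,"ry":0,"rz":0},{"fingers":1,"dx":0,"dy":0,"dz":0,"rx":0,"ry":0,"rz":0}]'
python3 - <<'E'
from h import *
im=viewer.read_camera("side")
c=im[190:330,200:380]
cv2.imwrite("pics/side12.png",cv2.resize(c,None,fx=4.2,fy=4.2,interpolation=cv2.INTER_CUBIC))
im=viewer.read_camera("wrist")
cv2.imwrite("pics/w12.png",im)
E
```

```text
time: 19.7
tcp_pos: [0.6048, -0.0212, 0.0126]
tcp_rot: [3.136, -0.002, -1.628]
contact_force: [-0.5, 0.2, -0.4]
opening: 0.0852
```

View pics/side12.png

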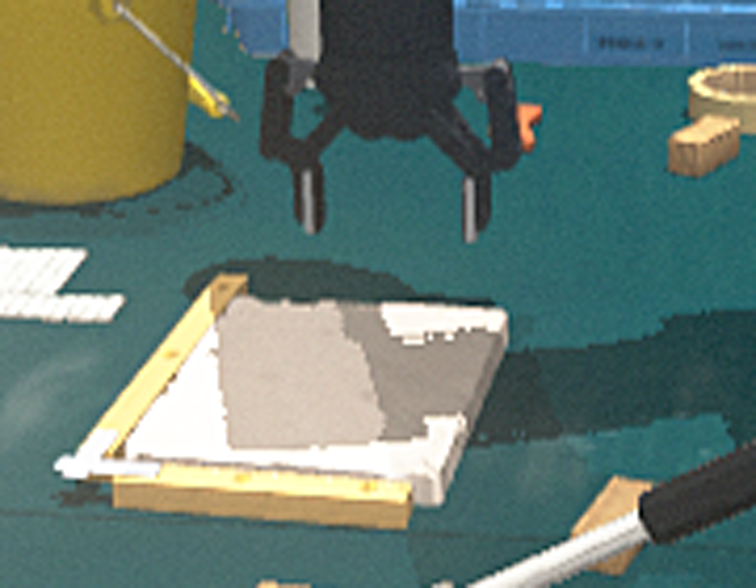

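View pics/w12.png

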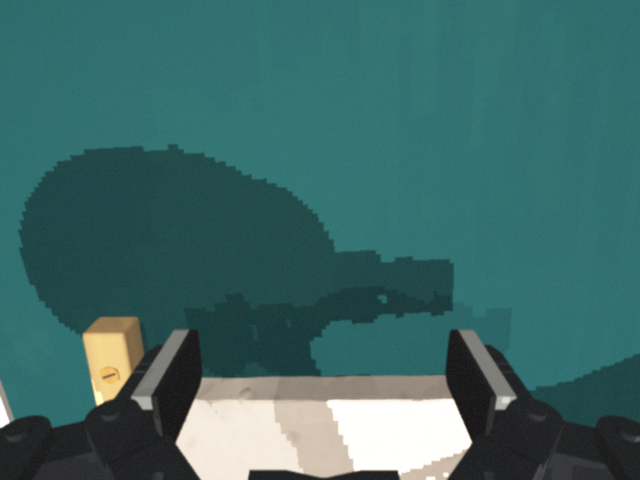

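```bash
python3 -m crank '[{"fingers":1,"dx":0,"dy":0,"dz":0.4,"rx":0,"ry":0,"rz":0},{"fingers":1,"dx":0,"dy":0,"dz":0.25,"rx":0,"ry":0,"rz":0},{"fingers":1,"dx":0,"dy":0,"dz":0.1,"rx":0,"ry":0,"rz":0},{"fingers":1,"dx":-0.2,"dy":0,"dz":0,"rx":0,"ry":0,"rz":0},{"fingers":1,"dx":-0.2,"dy":0,"dz":0,"rx":0,"ry":0,"rz":0},{"fingers":1,"dx":-0.15,"dy":0,"dz":0,"rx":0,"ry":0,"rz":0}]'
python3 -m crank '[{"fingers":1,"dx":-0.08,"dy":0,"dz":0,"rx":0,"ry":0,"rz":0},{"fingers":1,"dx":-0.05,"dy":0,"dz":0,"rx":0,"ry":0,"rz":0}]'
python3 -m crank '[{"fingers":1,"dx":-0.05,"dy":0,"dz":0,"rx":0,"ry":0,"rz":0},{"fingers":1,"dx":-0.04,"dy":0,"dz":0,"rx":0,"ry":0,"rz":0}]'
```

```text
time: 20.4
tcp_pos: [0.6095, 0.0087, -0.0205]
tcp_rot: [-3.14, 0.0, -1.626]
contact_force: [-0.1, -0.2, -1.5]
opening: 0.0853
time: 20.6
tcp_pos: [0.6092, 0.014, -0.0207]
tcp_rot: [-3.141, -0.001, -1.626]
contact_force: [-0.8, -6.0, 4.7]
opening: 0.0853
time: 20.8
tcp_pos: [0.6093, 0.0171, -0.0208]
tcp_rot: [3.141, -0.002, -1.626]
contact_force: [1.8, -18.7, 3.8]
opening: 0.0851
```

```bash
python3 -m crank '[{"fingers":1,"dx":-0.03,"dy":0,"dz":0,"rx":0,"ry":0,"rz":0},{"fingers":1,"dx":0,"dy":0,"dz":0,"rx":0,"ry":0,"rz":0}]'
python3 - <<'E'
from h import *
im=viewer.read_camera("side")
c=im[190:330,200:380]
cv2.imwrite("pics/side13.png",cv2.resize(c,None,fx=4.2,fy=4.2,interpolation=cv2.INTER_CUBIC))
E
```

```text
time: 21.0
tcp_pos: [0.6093, 0.017, -0.0208]
tcp_rot: [3.141, -0.003, -1.627]
contact_force: [2.4, -17.1, 5.0]
opening: 0.0854
```

View pics/side13.png

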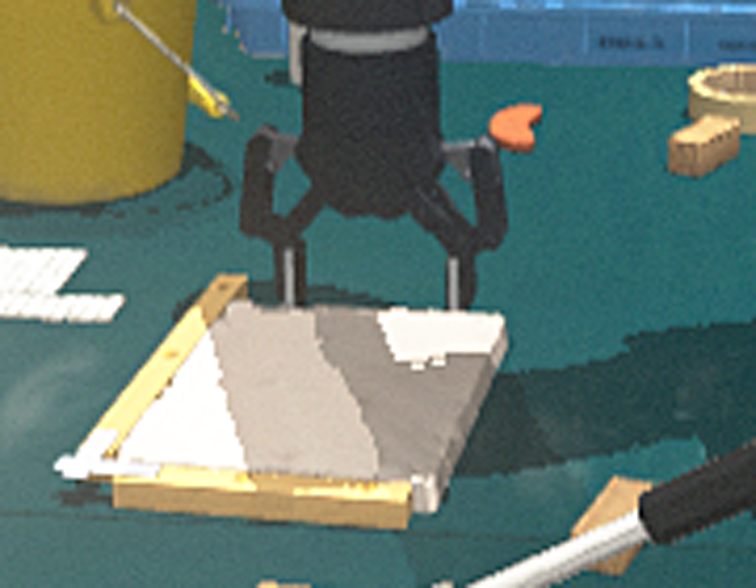

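```bash
python3 -m crank '[{"fingers":1,"dx":0.3,"dy":0,"dz":0,"rx":0,"ry":0,"rz":0},{"fingers":1,"dx":0.3,"dy":0,"dz":-0.5,"rx":0,"ry":0,"rz":0},{"fingers":1,"dx":0,"dy":0,"dz":-0.9,"rx":0,"ry":0,"rz":-1},{"fingers":1,"dx":0,"dy":0,"dz":-0.8,"rx":0,"ry":0,"rz":-1},{"fingers":1,"dx":0,"dy":0,"dz":0,"rx":0,"ry":0,"rz":-1},{"fingers":1,"dx":0,"dy":0,"dz":0,"rx":0,"ry":0,"rz":-1},{"fingers":1,"dx":0,"dy":0,"dz":0,"rx":0,"ry":0,"rz":-1},{"fingers":1,"dx":0,"dy":0,"dz":0,"rx":0,"ry":0,"rz":-1},{"fingers":1,"dx":0,"dy":0,"dz":0,"rx":0,"ry":0,"rz":-1},{"fingers":1,"dx":0,"dy":0,"dz":0,"rx":0,"ry":0,"rz":-1},{"fingers":1,"dx":0,"dy":0,"dz":0,"rx":0,"ry":0,"rz":-1},{"fingers":1,"dx":0,"dy":0,"dz":0,"rx":0,"ry":0,"rz":-1},{"fingers":1,"dx":0,"dy":0,"dz":0,"rx":0,"ry":0,"rz":-1},{"fingers":1,"dx":0,"dy":0,"dz":0,"rx":0,"ry":0,"rz":-1},{"fingers":1,"dx":0,"dy":0,"dz":0,"rx":0,"ry":0,"rz":-1},{"fingers":1,"dx":0,"dy":0,"dz":0,"rx":0,"ry":0,"rz":-1},{"fingers":1,"dx":0,"dy":0,"dz":0,"rx":0,"ry":0,"rz":-1},{"fingers":1,"dx":0,"dy":0,"dz":0,"rx":0,"ry":0,"rz":-1},{"fingers":1,"dx":0,"dy":0,"dz":0,"rx":0,"ry":0,"rz":-1},{"fingers":1,"dx":0,"dy":0,"dz":0,"rx":0,"ry":0,"rz":-1}]'
```

```text
time: 23.05
tcp_pos: [0.6077, -0.0101, 0.0886]
tcp_rot: [-3.141, -0.0, -0.052]
contact_force: [0.5, 0.2, 0.1]
opening: 0.0854
```

```bash
python3 -m crank '[{"fingers":1,"dx":-0.44,"dy":-0.57,"dz":0,"rx":0,"ry":0,"rz":0.05},{"fingers":1,"dx":-0.44,"dy":-0.57,"dz":0,"rx":0,"ry":0,"rz":0},{"fingers":1,"dx":-0.44,"dy":-0.57,"dz":0,"rx":0,"ry":0,"rz":0},{"fingers":1,"dx":-0.44,"dy":-0.57,"dz":0,"rx":0,"ry":0,"rz":0},{"fingers":1,"dx":-0.44,"dy":-0.57,"dz":0,"rx":0,"ry":0,"rz":0},{"fingers":1,"dx":0,"dy":0,"dz":0.3,"rx":0,"ry":0,"rz":0},{"fingers":1,"dx":0,"dy":0,"dz":0.7,"rx":0,"ry":0,"rz":0},{"fingers":1,"dx":0,"dy":0,"dz":0.5,"rx":0,"ry":0,"rz":0},{"fingers":1,"dx":0,"dy":0,"dz":0,"rx":0,"ry":0,"rz":0}]'
python3 - <<'E'
from h import *
im=viewer.read_camera("top")
c=im[140:280,190:370]
cv2.imwrite("pics/top14.png",cv2.resize(c,None,fx=4.2,fy=4.2,interpolation=cv2.INTER_CUBIC))
cv2.imwrite("pics/w14.png",viewer.read_camera("wrist"))
E
```

```text
time: 23.95
tcp_pos: [0.5041, 0.1374, 0.0108]
tcp_rot: [3.139, 0.005, -0.061]
contact_force: [-1.0, 0.3, -0.6]
opening: 0.0852
```

View pics/top14.png

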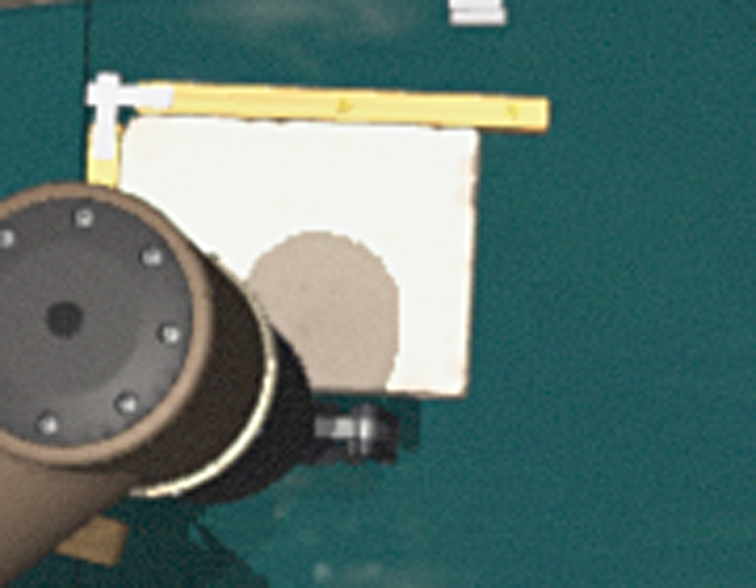

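View pics/w14.png

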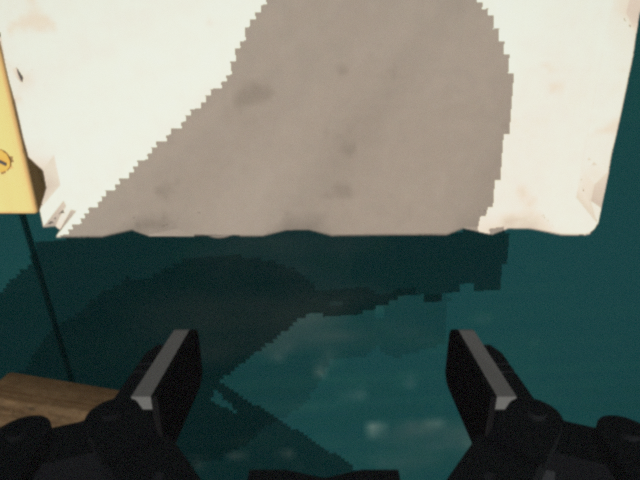

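The slab looks flush on both sides: wrist row 235 is level and there's no gap at the side batten. I'll do one light confirming push forward.

```bash
python3 -m crank '[{"fingers":1,"dx":0,"dy":0,"dz":0.4,"rx":0,"ry":0,"rz":0},{"fingers":1,"dx":0,"dy":0,"dz":0.2,"rx":0,"ry":0,"rz":0},{"fingers":1,"dx":0,"dy":0,"dz":0.1,"rx":0,"ry":0,"rz":0},{"fingers":1,"dx":0.2,"dy":0,"dz":0,"rx":0,"ry":0,"rz":0},{"fingers":1,"dx":0.12,"dy":0,"dz":0,"rx":0,"ry":0,"rz":0},{"fingers":1,"dx":0,"dy":0,"dz":0,"rx":0,"ry":0,"rz":0}]'
python3 -m crank '[{"fingers":1,"dx":0.05,"dy":0,"dz":0,"rx":0,"ry":0,"rz":0}]'
python3 -m crank '[{"fingers":1,"dx":0.04,"dy":0,"dz":0,"rx":0,"ry":0,"rz":0}]'
```

```text
time: 24.65
tcp_pos: [0.5241, 0.1381, -0.0207]
tcp_rot: [-3.141, -0.002, -0.06]
contact_force: [0.0, -0.3, -0.2]
opening: 0.0852
time: 24.75
tcp_pos: [0.5252, 0.1375, -0.021]
tcp_rot: [-3.141, -0.0, -0.061]
contact_force: [-0.4, -0.8, -1.2]
opening: 0.0854
time: 24.85
tcp_pos: [0.5269, 0.1373, -0.0212]
tcp_rot: [-3.142, 0.0, -0.06]
contact_force: [-4.1, 0.9, 2.4]
opening: 0.0851
```

```bash
python3 -m crank '[{"fingers":1,"dx":0.04,"dy":0,"dz":0,"rx":0,"ry":0,"rz":0},{"fingers":1,"dx":0,"dy":0,"dz":0,"rx":0,"ry":0,"rz":0}]'
python3 -m crank '[{"fingers":1,"dx":0.03,"dy":0,"dz":0,"rx":0,"ry":0,"rz":0},{"fingers":1,"dx":0,"dy":0,"dz":0,"rx":0,"ry":0,"rz":0}]'
```

```text
time: 25.05
tcp_pos: [0.5271, 0.1368, -0.0215]
tcp_rot: [3.14, 0.003, -0.06]
contact_force: [-7.2, 2.1, 4.8]
opening: 0.0853
time: 25.25
tcp_pos: [0.5272, 0.1366, -0.0217]
tcp_rot: [3.14, 0.005, -0.06]
contact_force: [-12.6, 4.1, 8.6]
opening: 0.0853
```

```bash
python3 -m crank '[{"fingers":1,"dx":-0.3,"dy":0,"dz":0,"rx":0,"ry":0,"rz":0},{"fingers":1,"dx":-0.3,"dy":0,"dz":-0.3,"rx":0,"ry":0,"rz":0},{"fingers":1,"dx":0,"dy":0,"dz":-0.9,"rx":0,"ry":0,"rz":0},{"fingers":1,"dx":0,"dy":0,"dz":-0.9,"rx":0,"ry":0,"rz":0},{"fingers":1,"dx":0,"dy":0,"dz":-0.9,"rx":0,"ry":0,"rz":0},{"fingers":1,"dx":0,"dy":0,"dz":-0.9,"rx":0,"ry":0,"rz":0},{"fingers":1,"dx":0,"dy":0.8,"dz":-0.2,"rx":0,"ry":0,"rz":0},{"fingers":1,"dx":0,"dy":0.8,"dz":0,"rx":0,"ry":0,"rz":0},{"fingers":1,"dx":0,"dy":0.8,"dz":0,"rx":0,"ry":0,"rz":0},{"fingers":1,"dx":0,"dy":0.8,"dz":0,"rx":0,"ry":0,"rz":0},{"fingers":1,"dx":0,"dy":0.8,"dz":0,"rx":0,"ry":0,"rz":0},{"fingers":1,"dx":0,"dy":0.8,"dz":0,"rx":0,"ry":0,"rz":0},{"fingers":1,"dx":0,"dy":0.8,"dz":0,"rx":0,"ry":0,"rz":0},{"fingers":1,"dx":0,"dy":0.8,"dz":0,"rx":0,"ry":0,"rz":0},{"fingers":1,"dx":0,"dy":0.8,"dz":0,"rx":0,"ry":0,"rz":0},{"fingers":1,"dx":0,"dy":0.8,"dz":0,"rx":0,"ry":0,"rz":0},{"fingers":1,"dx":0,"dy":0,"dz":0,"rx":0,"ry":0,"rz":0}]'
python3 - <<'E'
from h import *
im=viewer.read_camera("top")
c=im[140:280,190:370]
cv2.imwrite("pics/top15f.png",im)
cv2.imwrite("pics/top15.png",cv2.resize(c,None,fx=4.2,fy=4.2,interpolation=cv2.INTER_CUBIC))
m=models.trace("top","slab")
M=m[0]["pixels"].astype(np.uint8)
c=max(cv2.findContours(M,0,2)[0],key=cv2.contourArea)
print(m[0]["p"],cv2.minAreaRect((unproj("top",c[:,0],.018)*1000).astype(np.float32)))
for l in ["tall_gauge","low_gauge","jar","kidney","brush"]:
    r=models.mark_of("top",l); print(l,[(x["position"],x["p"]) for x in r][:1])
im=viewer.read_camera("side")
cv2.imwrite("pics/side15.png",cv2.resize(im[190:330,200:380],None,fx=4.2,fy=4.2,interpolation=cv2.INTER_CUBIC))
E
```

```text
time: 26.95
tcp_pos: [0.4755, -0.2639, 0.1833]
tcp_rot: [3.141, 0.001, -0.064]
contact_force: [-0.1, 0.2, -0.7]
opening: 0.0855
0.64 ((616.3631591796875, 134.48870849609375), (209.13771057128906, 162.25074768066406), 86.89698791503906)
tall_gauge [([0.3622, 0.3297, -0.0008], 0.62)]
low_gauge [([0.4538, 0.2619, -0.0001], 0.61)]
jar [([0.6838, -0.4003, -0.0012], 0.55)]
kidney []
brush [([0.3633, 0.331, -0.0007], 0.62)]
```

View pics/top15.png

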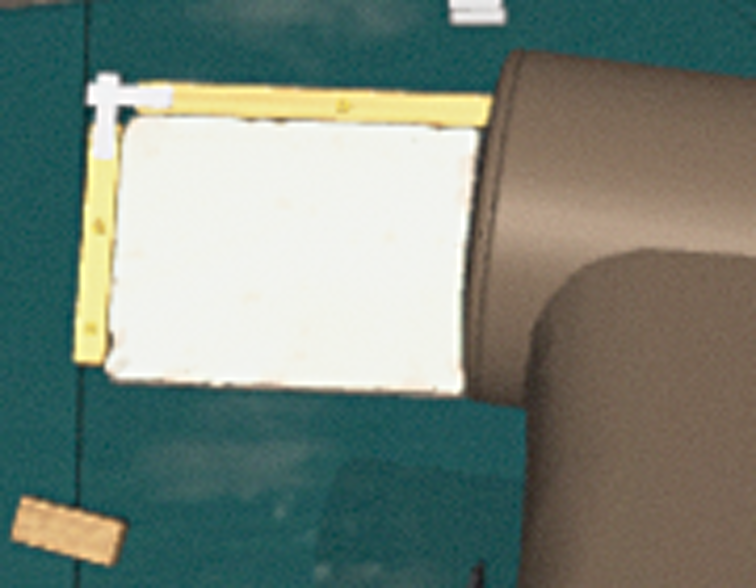

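View pics/side15.png

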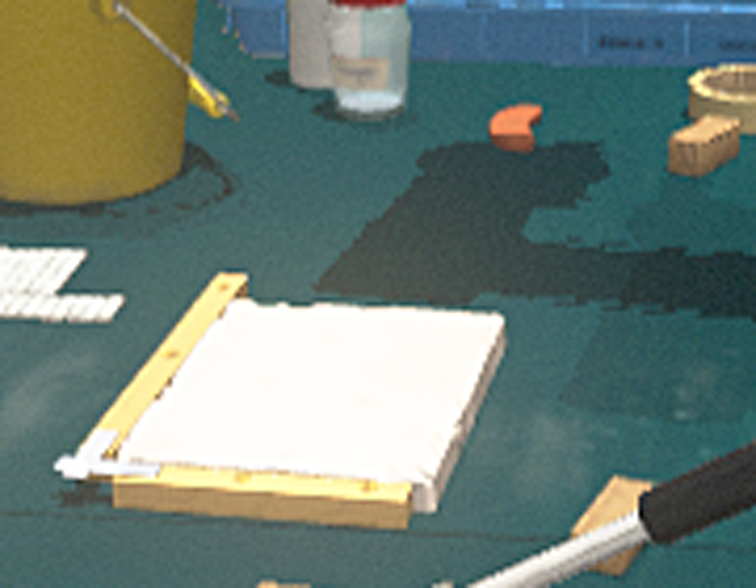

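View pics/top15f.png

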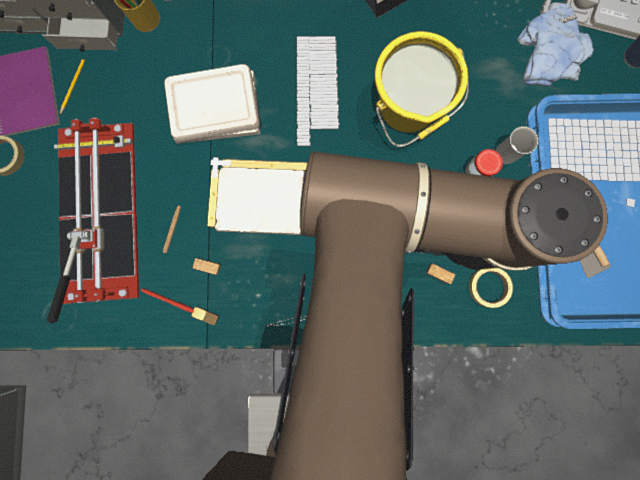

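Run:
```python
import cv2
im=cv2.imread("pics/top15f.png")
for v in range(180,224,7): print(v,[tuple(map(int,p[::2])) for p in im[v,209:224]])
for u in range(230,300,10): print(u,[tuple(map(int,p[::2])) for p in im[160:175,u]])
cv2.imwrite("pics/z.png",cv2.resize(im[155:235,205:305],None,fx=8,fy=7.5,interpolation=cv2.INTER_NEAREST))
```

```text
180 [(70, 27), (71, 95), (163, 252), (167, 249), (155, 243), (160, 243), (158, 242), (157, 243), (153, 243), (162, 219), (228, 239), (235, 243), (235, 242), (235, 242), (236, 242)]
187 [(60, 58), (119, 206), (156, 248), (157, 244), (162, 243), (159, 242), (158, 243), (161, 246), (108, 185), (225, 231), (240, 244), (238, 243), (237, 242), (238, 243), (237, 242)]
194 [(78, 100), (166, 254), (151, 249), (104, 241), (97, 215), (89, 218), (149, 243), (155, 244), (158, 215), (238, 239), (241, 243), (238, 243), (237, 242), (238, 243), (237, 242)]
201 [(123, 204), (159, 248), (164, 244), (162, 243), (161, 243), (165, 244), (158, 246), (108, 190), (204, 221), (236, 243), (235, 243), (234, 242), (233, 242), (233, 243), (230, 242)]
208 [(167, 251), (171, 249), (162, 244), (158, 242), (161, 243), (160, 244), (148, 243), (179, 229), (230, 241), (233, 243), (234, 243), (235, 243), (235, 242), (236, 242), (238, 243)]
215 [(168, 248), (165, 245), (158, 243), (161, 243), (163, 245), (157, 247), (103, 180), (225, 231), (241, 244), (240, 243), (238, 242), (239, 242), (239, 242), (240, 242), (239, 242)]
[... 770 characters left out ...]
146, 250), (143, 244), (144, 242), (151, 243), (149, 244), (131, 236), (143, 181), (238, 244), (239, 244), (236, 243), (239, 243), (238, 242), (231, 242)]
270 [(80, 50), (112, 181), (157, 255), (136, 245), (109, 243), (108, 239), (115, 224), (147, 243), (149, 234), (214, 228), (241, 243), (235, 243), (228, 242), (229, 243), (231, 243)]
280 [(83, 38), (98, 133), (136, 238), (153, 248), (149, 243), (150, 243), (152, 243), (150, 244), (146, 238), (181, 207), (245, 244), (239, 244), (236, 242), (235, 242), (237, 243)]
290 [(87, 32), (81, 62), (108, 185), (149, 255), (157, 246), (148, 242), (156, 243), (149, 243), (133, 238), (155, 214), (240, 241), (243, 244), (237, 243), (237, 242), (240, 243)]
```

View pics/z.png

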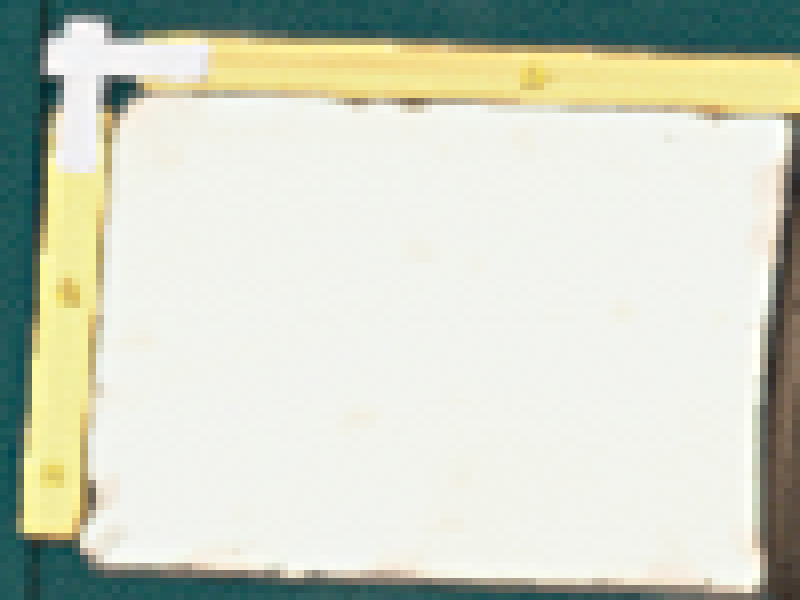

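The zoomed view shows no bench between the slab and either batten, only chips in the plaster edge. The bystanders are where they started and the hand is raised clear, so I'm handing in.

```bash
python3 -c "
from cell import arm; print(arm.close_job())"
```

```text
the job is handed in; nothing more can be done
None
```

I pushed the slab into the fence corner with the open fingers and handed the job in at about 27 s. There were four pushes: left, forward to the back batten, left to the side batten, and a light forward push to seat it. It was never gripped, lifted or tipped.

**Slab:** the last top view shows no bench between the slab and either batten, only small chips along the plaster edge. The slab's turn measured about -0.054 rad, against -0.056 rad for the fence. Its centre measured about (0.616, 0.134) m, against roughly (0.62, 0.133) m expected, which is within measuring error. Both seating pushes stopped dead against the fence. The highest force I read at the end of a move was about 40 N at the wrist.

**Checks that disagreed:**
- **Fingertip height:** the fingertips were about 30 mm higher than the description of the tool point implied. I went by the cameras and the force reading instead, so the TCP read about -0.02 to -0.03 m while pushing.
- **Model's last marks:** it found no kidney and placed the tall gauge on the brush. By eye in the top and side pictures, the tall gauge and kidney are where they started. The low gauge, jar and brush marks agree with their first positions to about 6 mm.

The hand finished raised about 0.18 m, to the right, touching nothing.

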